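Grip the objective canister in the self-centring turnbuckle clamp

TASK

The objective canister's screw cap is stuck, so fix the canister in the bench clamp: stand it upright, cap up, on the clamp's base plate between the two V jaws, then turn the knurled turnbuckle sleeve so that both jaws draw in together until they firmly grip the canister. Leave it held there, and do not knock over the bottle.

Things in the scene. Friction and masses are not known exactly. Their poses are not given: they have to be found in the camera images.
- clamp: Aluminium bench clamp, fixed to the table. Origin: on the table under it. x points level from the jaws (front) back to the sleeve, y level to the left along the jaws' travel and the sleeve, z up. Base plate x -70 to 85, y -90 to 90 mm, top at z 12. Guide rods along y at x 6 and 70, z 29 mm. On them ride a left and a right carrier, each with a V jaw in front and an upright for the sleeve
- nest (a point): Point midway between the two V jaws on top of the base plate (clamp x -35, y 0, z 12 mm): where the middle of the canister's underside belongs. The jaws always stay symmetrical about it. Jaw metal reaches from z 16 to 42 mm above the table, so the cap stays clear above. Open, the jaws leave 8 to 10 mm of travel on each side of a centred canister
- jaw_left: Left carrier: V jaw, upright (clamp x 29 to 63, up to z 127 mm) and left threaded end. Its origin is the clamp's origin when fully open and goes 4 mm to clamp -y a radian of the sleeve. Fully open, the bottom of the 90 degree V, 32 mm wide, is 38.2 mm from the nest and the upright's inner face 56 mm from the clamp's middle plane; 12 mm of travel brings the V onto a centred canister
- jaw_right: Right carrier, mirror image of the left one: goes 4 mm to clamp +y a radian of the sleeve
- sleeve (a joint): Turn of the turnbuckle sleeve, rad: 0 jaws fully open, grows as both jaws draw in; starts at 0.4 to 0.9. At 3.0 the jaws just touch a centred canister; pressed on, it goes only 0.03 to 0.1 further, to a firm stop, and the grip then holds by itself. Positive is a right-hand turn about clamp +y: the sleeve's top moves away from the jaws, to clamp +x. Resists with 0.16 N m until the jaws bear
- sleeve_mid (a point): Middle of the sleeve on its axis, level along clamp y, 110 mm above the table, 81 mm behind the nest. The knurled grip is 30 mm thick, 42 mm long, the whole sleeve 62 mm. Free above and 50 mm round its axis; nothing else between the uprights is over 80 mm high. Turn it by swinging the gripping tool about its axis, in several grips. A rack 460 mm tall fills x > 0.85, y -0.22 to -0.42 m: keep off it
- canister: White round canister with black screw cap, 67 mm tall, upright, 0.08 to 0.17 kg: body 37 mm in diameter up to 45 mm, cap 39.6 mm above that. Origin: centre of its underside, z up through the cap. It starts to the right of the clamp, near the table's right edge, or in front of the clamp; the bottle is at the other place
- medium_bottle: Clear bottle with a screw cap, 42 mm in diameter, 90 mm tall, upright; origin: centre of its underside, z up. Not part of the job
There are look-alikes about, which are no part of the job. Leave any blue look-alike of the canister alone.

How it is judged:
By the outcome, as a careful person would: the job done as asked, in the order asked, and still so for the second after the job is handed in, with the robot touching nothing.
It also fails if it takes over 58 s, if anything falls off the work surface, if the arm or the gripper's body presses on something with over 40 N, if the wrist force passes 120 N, or if a joint passes its speed limit or range.

ROBOT

A 6-joint arm with a two-finger parallel gripper is mounted at the origin on a cart in front of the work surface, level with it; the furniture and walls round the work are solid. World frame = base frame: x ahead of the robot, y to its left, z up, the work surface at z = 0. Lengths are in m, angles in rad, forces in N, time in s.
With the tool pointing down it reaches from about 0.35 to 0.975 m from the base axis. Payload 4.9 kg.
Tool frame: the origin (TCP) lies at the very end of the fingers, on their centre line; the grasp point (between the pads) lies 19 mm behind it; z points along the fingers, y is the direction in which the jaws open and shut (so a half turn about z gives the same grasp; the last joint's range is limited). The gripper opens to 85 mm and grips with 20 to 120 N. Pads are 22 mm wide; open, the fingers measure 114 mm over their backs; the gripper's body (76 mm by 85 mm) begins 54 mm behind the grasp point. The pads swing forward as they close: fully open they stand 13 mm farther back than shut.
Start: joints at [1.205, 0.053, 1.613, -0, 1.476, -0.119], TCP at [0.153, 0.606, 0.231] pointing down, gripper open.
Joint ranges: [-3.01, 3.01], [-1.01, 2.22], [0.06, 2.58], [-1.02, 4.17], [0.09, 2.62], [-3.14, 3.14]. Speed limits (rad/s): [2.57, 2.57, 3.14, 3.14, 3.14, 3.14].

INTERFACE

Orientations are given as a unit quaternion [w, x, y, z].
In Python, from plant import state, grab_frame, camera_model, job_done, search_frame, masks_of, place_of gives the robot as it stands.
- The arm moves only by the tool drive_tool, never from a script. Its argument "series" is a list of rows, each a list of 2 entries, a list of its own where there are three numbers: the shift along the world's x, y, z in m, then the turn, a rotation vector about the world's x, y, z in degrees. A call has 1 to 8 rows; each row is the pose to reach, as a shift and turn from the pose commanded when the call began; what a row does not reach only later rows make up. A row lasts 1/10 s, in which the tool goes at most 50 mm and 8.59 degrees, less where a joint would pass 70% of its speed; a pose out of reach is approached as far as the arm can. A call with a gripper value outside its range is refused whole. "fingers" is the closure, from -1 (fully open) to 1 (shut), so that 0 is half open, set as the call begins (left out, the last holds). The fingers move at their own pace and stop on an object; the grip force is fixed at half the most. Time passes only in rows, so rows that repeat a pose let the fingers close. It gives the time, the measured TCP pose, the force and the opening at its end, in the units of the state.
- state(): the state, without advancing time (a new reading comes with each control period).
- grab_frame(name): name is "scene" or "top" or "wrist"; returns the picture (400x640x3 uint8, red, green, blue); there is no depth.
- camera_model(name): a dict with "fovy" (degrees; the focal length in pixels is half the picture's height over the tangent of half this angle, whatever the lens; pixels are square), "cx", "cy" (the principal point, pixels), "D" ([k1, k2, p1, p2, k3] as OpenCV has them; the pictures are not rectified), "rvec" (rotation vector, rad) and "tvec" (3), from world to camera coordinates, as OpenCV has them. Camera axes: x right, y down, z forward; pixel columns grow to the right and rows downward; lengths in m; the calibration is good to about 2 mm. A picture is of the moment at which its call begins: read the wrist's pose just before it. camera_model takes no time and is no camera call; for the wrist camera it gives the pose at the moment of the call.
- job_done(): hands the job in, once; it reports no verdict.
Trained networks look in the newest picture that a camera, given by its name, has taken for a name from the list of things; names that differ only in an ending like _2 or _b are one class to them, and where a whole thing is asked for, a point or a joint stands for the part that bears it (a point fixed in the world has none). Each returns a list of dicts, best first, with "confidence" (0 to 1); they miss things now and then, are a little off and sometimes report something else, mostly with a low value. They report only what shows in the picture. A call takes as long as a camera call. They do not tell look-alikes from the thing itself.
- search_frame(camera, name): "location" ([x, y, z] in m, in world coordinates, good to about 4 mm: the middle of the surface that is visible of it).
- masks_of(camera, name): "pixels" (400x640 bool, what is visible of it).
- place_of(camera, name): "location" ([x, y, z] in m, in world coordinates, good to about 4 mm: a listed point, or the origin of a listed thing).
The state is a dict: "time": time; "joint_pos": joint angles; "joint_vel": joint speeds; "joint_efforts": joint torques, N m; "tool_pos": TCP position; "tool_rot": TCP orientation; "contact_force": force on the tool from outside, world axes, zero at the start; "ft_torque": the same for the moment, N m; "gripper_width": opening from 0.0 (shut) to 1.0 (fully open).
Only numpy, scipy, OpenCV 4.12 (cv2) and the standard library are available. Lean on these libraries where they do the work, as an engineer would, in place of code of your own. Each camera call takes 0.05 s, during which the arm holds its last target.

## Working session

There is one attempt and no reset: what is moved stays moved. The work goes in short steps, Python scripts to look and compute and a tool call to move; the robot and the scene stay as the last step left them, time stands still between calls to the robot, and variables do not carry over. Pictures are saved under pics/ and viewed, and the job is handed in when it is done.

Besides the shell and the picture viewer there is one more tool, called after ">>>" as name(argument=value, ...), one argument or row to a line, values as JSON. drive_tool: Moves the arm, as the interface text tells. Its arguments: {"type":"object","properties":{"series":{"type":"array","items":{"type":"array"}},"fingers":{"type":"number"}},"required":["series"]}

```bash
ls; mkdir -p pics
python3 - <<'E'
from plant import *
import cv2
s=state();print(s)
for n in("scene","top","wrist"):
    f=grab_frame(n);cv2.imwrite(f"pics/a_{n}.png",f[:,:,::-1]);m=camera_model(n);print(n,m)
    for o in("canister","medium_bottle","clamp","nest","sleeve_mid","jaw_left"):
        try:print(o,[(d["location"],d["confidence"]) for d in place_of(n,o)])
        except Exception as e:print(o,e)
print(state()["time"])
E
```

```text
pics
{'time': 0.0, 'joint_pos': array([ 1.20500095e+00,  5.33746017e-02,  1.61429431e+00,  8.45719830e-07,
        1.47600032e+00, -1.18991285e-01]), 'joint_vel': array([ 5.38931369e-04, -8.50251442e-04,  2.01864471e-03,  2.47494612e-04,
       -4.93680998e-04,  4.32042035e-05]), 'joint_efforts': array([-4.30780165e-04, -3.93665814e+01, -3.70183575e+01, -2.80497972e-05,
        6.93685783e-03, -1.04534612e-05]), 'tool_pos': array([0.15246086, 0.60547655, 0.23005183]), 'tool_rot': array([-2.49625589e-04,  1.23089063e-01,  9.92395085e-01, -1.00783459e-03]), 'contact_force': array([-0.56968533,  0.15700198, -0.39902444]), 'ft_torque': array([-0.01353404, -0.03396223,  0.05245035]), 'gripper_width': 1.0039418057622702}
scene {'fovy': 54.57644700918649, 'cx': 328.14399552819214, 'cy': 204.7606769146774, 'D': array([-0.01279219,  0.        ,  0.        ,  0.        ,  0.        ]), 'rvec': array([ 0.80376372, -2.53470859,  1.13249988]), 'tvec': array([0.27970498, 0.38485835, 0.5563405 ])}
canister [([0.3943, -0.131, -0.0029], 0.87), ([0.3919, -0.3037, 0.0011], 0.69), ([0.3985, -0.209, 0.00
[... 573 characters left out ...]
5, -0.0014], 0.77), ([0.3899, -0.3019, -0.0014], 0.67), ([0.4025, -0.2107, 0.0042], 0.63)]
medium_bottle [([0.4631, -0.3654, -0.0015], 0.97)]
clamp [([0.5561, -0.1875, 0.0013], 0.89), ([0.401, -0.2123, 0.0051], 0.68)]
nest [([0.5207, -0.19, 0.0099], 0.58)]
sleeve_mid [([0.6027, -0.181, 0.1112], 0.63)]
jaw_left [([0.5555, -0.1932, 0.0008], 0.91)]
wrist {'fovy': 62.435420002690435, 'cx': 320.0515642784964, 'cy': 199.0286122904015, 'D': array([-0.04464548,  0.        ,  0.        ,  0.        ,  0.        ]), 'rvec': array([-2.29669025, -1.79146857, -0.24971397]), 'tvec': array([-0.62449152, -0.03659978,  0.37829066])}
canister []
medium_bottle []
clamp []
nest []
sleeve_mid []
jaw_left []
1.05
```

View pics/a_scene.png

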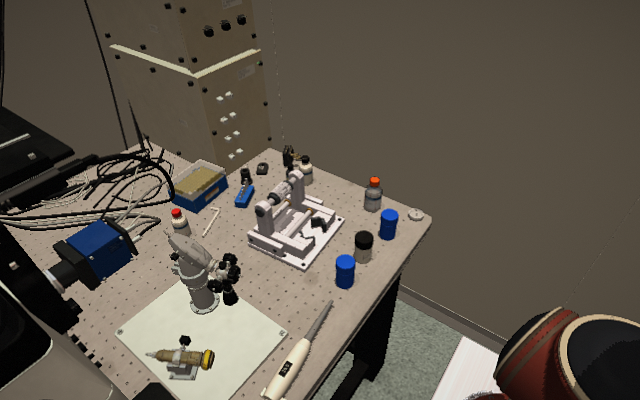

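View pics/a_top.png

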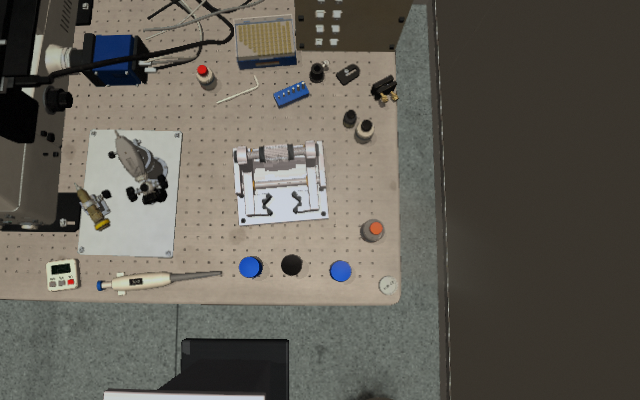

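Candidates for the canister, in scene pixels: the blue cans at (345,270) and (388,224), the white/black-capped can at (363,246), the orange-capped bottle at (373,195), and the small bottles at (305,170) and (180,222). The description fits (363,246), which is top (291,265). I'll check it close up.

Run:
```python
import cv2,numpy as np
a=cv2.imread("pics/a_scene.png")[150:300,235:435];b=cv2.imread("pics/a_top.png")[130:290,220:400]
cv2.imwrite("pics/c1.png",cv2.resize(a,None,fx=4,fy=4,interpolation=cv2.INTER_CUBIC))
cv2.imwrite("pics/c2.png",cv2.resize(b,None,fx=3.75,fy=3.75,interpolation=cv2.INTER_CUBIC)[:600])
```

```text
(no output)
```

View pics/c1.png

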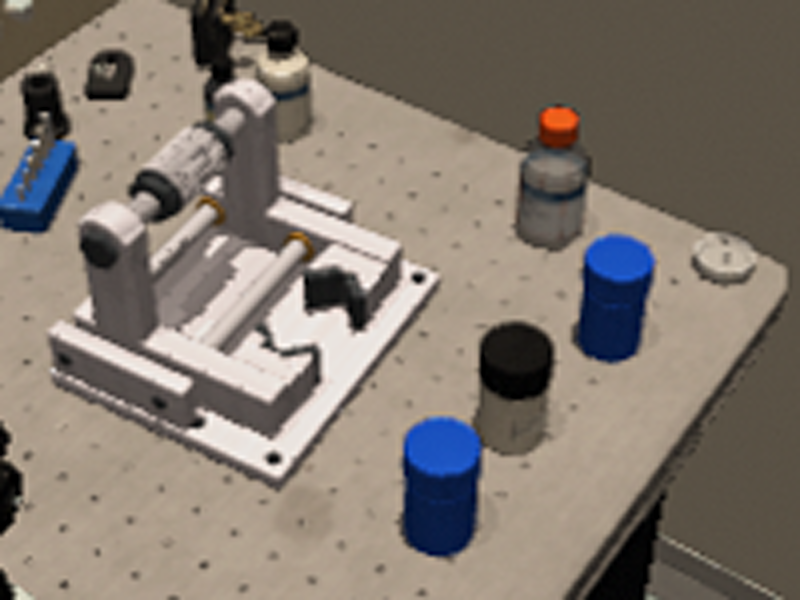

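View pics/c2.png

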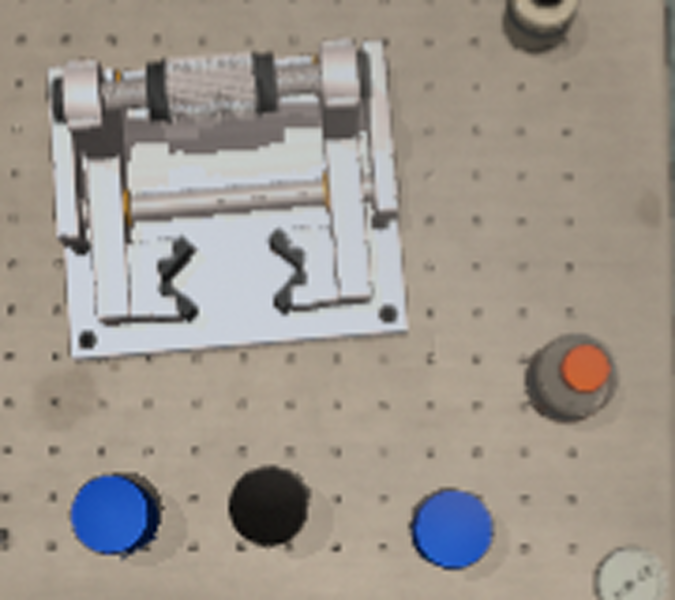

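The crop shows a white body with a black cap at scene (363,246), standing between two blue look-alikes, and the jaws open. Next I measure the clamp yaw, the cap centre and where the wrist camera is mounted.

```bash
cat > h.py <<'E'
import numpy as np,cv2
from plant import *
from scipy.spatial.transform import Rotation as R
def K(m):
    f=200/np.tan(np.radians(m["fovy"]/2));return np.array([[f,0,m["cx"]],[0,f,m["cy"]],[0,0,1]])
def ray(m,p,z):
    p=np.array(p,float).reshape(-1,1,2);u=cv2.undistortPoints(p,K(m),m["D"]).reshape(-1,2)
    Rm=cv2.Rodrigues(m["rvec"])[0];c=-Rm.T@m["tvec"]
    d=np.c_[u,np.ones(len(u))]@Rm
    return c+d*((z-c[2])/d[:,2])[:,None]
def proj(m,P): return cv2.projectPoints(np.array(P,float).reshape(-1,1,3),m["rvec"],m["tvec"],K(m),m["D"])[0].reshape(-1,2)
def toolR(s): 
    q=s["tool_rot"];return R.from_quat([q[1],q[2],q[3],q[0]])
E
python3 - <<'E'
from h import *
m=camera_model("top")
P=ray(m,[(239.5,225),(328.3,217.5)],0.012);print(P,np.degrees(np.arctan2(*(P[1]-P[0])[:2])))
print("c from corners")
v=(P[0]-P[1])[:2];print(np.linalg.norm(v));y=v/np.linalg.norm(v);x=np.array([y[1],-y[0]]);mid=P.mean(0)[:2];o=mid+.07*x
print("origin",o,"x",x,"nest",o-.035*x,"sl",o+.046*x)
im=cv2.imread("pics/a_top.png")
print("cap",ray(m,[(220+269/3.75,130+506/3.75)],0.067))
print("table z0 edge",ray(m,[(240,303)],0))
s=state();w=camera_model("wrist");Rm=cv2.Rodrigues(w["rvec"])[0];c=-Rm.T@w["tvec"]
T=toolR(s);print("cam in tool",T.inv().apply(c-s["tool_pos"]),"view",T.inv().apply(Rm[2]), T.as_matrix())
for k in range(3):
  for n in("nest","sleeve_mid","jaw_left","jaw_right","clamp"):
   r=place_of(("scene","top")[k%2],n)
   print(n,[(d["location"],d["confidence"]) for d in r[:1]])
E
```

```text
[[ 0.4771307  -0.10689958  0.012     ]
 [ 0.49326136 -0.28298839  0.012     ]] 174.76601129316012
c from corners
0.17682609021143383
origin [ 0.55490416 -0.18855835] x [0.99583046 0.09122334] nest [ 0.5200501  -0.19175117] sl [ 0.60071236 -0.18436208]
cap [[ 0.39776053 -0.21305817  0.067     ]]
table z0 edge [[ 0.32421719 -0.10998927  0.        ]]
cam in tool [ 0.06878709 -0.00055416 -0.142524  ] view [-2.73473999e-01  1.61945483e-04  9.61879382e-01] [[-9.69698040e-01  2.44306592e-01  6.01997958e-07]
 [ 2.44306592e-01  9.69698040e-01  2.94276088e-05]
 [ 6.60560257e-06  2.86829666e-05 -1.00000000e+00]]
nest [([0.5215, -0.1968, 0.0123], 0.69)]
sleeve_mid [([0.5968, -0.1801, 0.1063], 0.88)]
jaw_left [([0.5519, -0.1909, 0.0003], 0.74)]
jaw_right []
clamp [([0.5551, -0.1875, 0.0014], 0.83)]
nest [([0.5207, -0.19, 0.0099], 0.58)]
sleeve_mid [([0.6027, -0.181, 0.1112], 0.63)]
jaw_left [([0.5555, -0.1932, 0.0008], 0.91)]
jaw_right []
clamp [([0.5561, -0.1875, 0.0013], 0.89)]
nest [([0.5215, -0.1968, 0.0123], 0.69)]
sleeve_mid [([0.5968, -0.1801, 0.1063], 0.88)]
jaw_left [([0.5519, -0.1909, 0.0003], 0.74)]
jaw_right []
clamp [([0.5551, -0.1875, 0.0014], 0.83)]
```

>>> drive_tool(
  series=[
    [[0.024,-0.041,0],[0,0,-8]],
    [[0.048,-0.082,0],[0,0,-16]],
    [[0.072,-0.123,0],[0,0,-24]],
    [[0.096,-0.164,0],[0,0,-32]],
    [[0.12,-0.205,0],[0,0,-40]],
    [[0.144,-0.246,0],[0,0,-48]],
    [[0.168,-0.287,0],[0,0,-56]],
    [[0.192,-0.328,0],[0,0,-64]],
  ],
  fingers=-1,
)

```text
time: 2.6
tool_pos: [0.3453, 0.2764, 0.2316]
tool_rot: [0.0, 0.632, 0.775, 0.001]
contact_force: [1.4, 0.4, 0.4]
gripper_width: 1.0
```

>>> drive_tool(
  series=[
    [[0.008,-0.045,0.002],[0,0,-6.7]],
    [[0.016,-0.09,0.004],[0,0,-6.7]],
    [[0.024,-0.135,0.006],[0,0,-6.7]],
    [[0.034,-0.18,0.008],[0,0,-6.7]],
    [[0.044,-0.225,0.01],[0,0,-6.7]],
    [[0.054,-0.27,0.013],[0,0,-6.7]],
    [[0.064,-0.315,0.016],[0,0,-6.7]],
    [[0.074,-0.36,0.02],[0,0,-6.7]],
  ],
)

```text
time: 3.4
tool_pos: [0.4186, -0.084, 0.2517]
tool_rot: [0.0, 0.675, 0.738, 0.0]
contact_force: [0.5, 0.5, 0.7]
gripper_width: 0.997
```

>>> drive_tool(
  series=[
    [[0.01,-0.04,0],[0,0,0]],
    [[0.02,-0.08,0],[0,0,0]],
    [[0.02,-0.08,0],[0,0,0]],
  ],
)

```text
time: 3.7
tool_pos: [0.4389, -0.1657, 0.2513]
tool_rot: [0.0, 0.677, 0.736, -0.001]
contact_force: [-0.2, 1.3, 0.3]
gripper_width: 0.998
```

Run:
```python
from h import *
s=state();m=camera_model("wrist");f=grab_frame("wrist");cv2.imwrite("pics/w1.png",f[:,:,::-1]);
print(s["tool_pos"],toolR(s).as_matrix().round(4).tolist())
for n in("canister","nest","sleeve_mid","clamp"):
   print(n,[(d["location"],d["confidence"]) for d in place_of("wrist",n)])
import pickle;pickle.dump(m,open("m1.pkl","wb"))
o=np.array([0.5549,-.1886]);x=np.array([.99583,.0912]);y=np.array([-.0912,.99583])
for X,Y,Z in((-70,90,12),(-70,-90,12),(-35,0,12),(46,0,110)):
    q=o+x*X/1e3+y*Y/1e3;print(X,Y,Z,proj(m,[*q,Z/1e3]))
```

```text
[ 0.43892509 -0.16574691  0.2512687 ] [[-0.0847, 0.9964, -0.0004], [0.9964, 0.0847, -0.001], [-0.001, -0.0005, -1.0]]
canister [([0.3901, -0.3028, 0.0044], 0.81), ([0.3986, -0.1329, -0.0036], 0.63), ([0.3973, -0.2082, 0.002], 0.57)]
nest [([0.5217, -0.1901, 0.0153], 0.97)]
sleeve_mid [([0.5961, -0.1854, 0.1139], 0.73)]
clamp [([0.5965, -0.182, 0.1099], 0.73), ([0.5586, -0.1887, 0.0033], 0.57)]
-70 90 12 [[358.06987033 116.1320901 ]]
-70 -90 12 [[354.44389641 261.61238448]]
-35 0 12 [[385.38046776 193.20717659]]
46 0 110 [[492.73302791 220.13535658]]
```

View pics/w1.png

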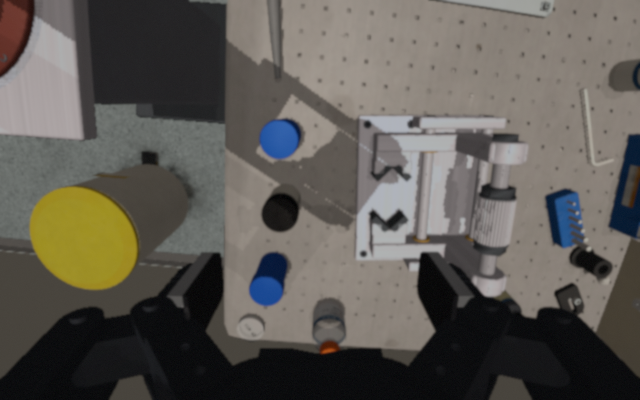

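Run:
```python
import cv2
b=cv2.imread("pics/w1.png")
cv2.imwrite("pics/c3.png",cv2.resize(b[100:290,240:420],None,fx=3.1,fy=3.1,interpolation=cv2.INTER_CUBIC))
cv2.imwrite("pics/c4.png",cv2.resize(b[100:310,350:550],None,fx=2.8,fy=2.8,interpolation=cv2.INTER_CUBIC))
```

```text
(no output)
```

View pics/c3.png

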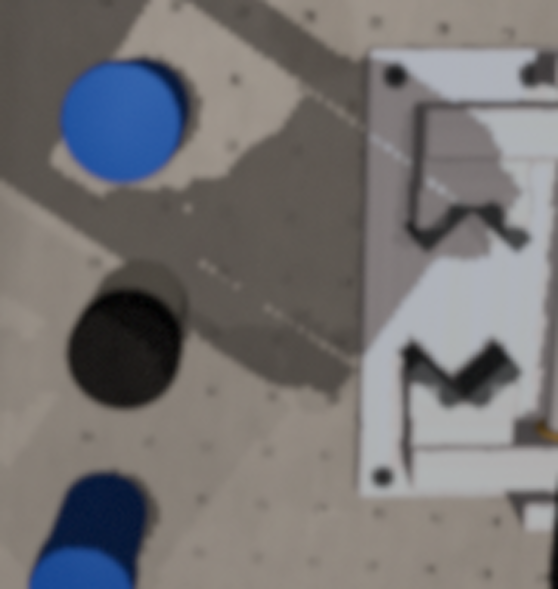

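View pics/c4.png

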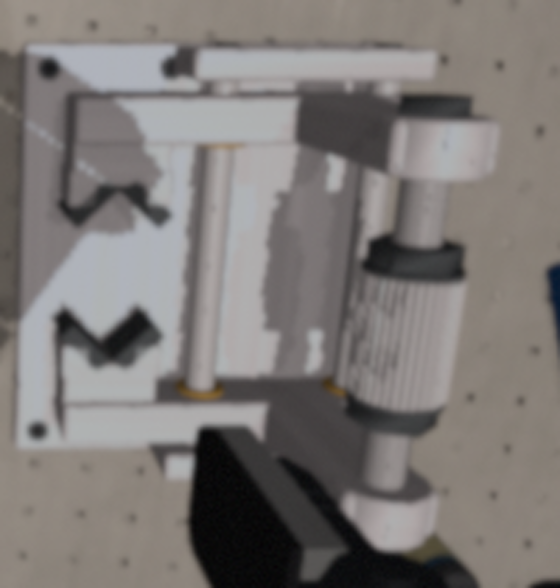

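Run:
```python
from h import *
import pickle;m=pickle.load(open("m1.pkl","rb"))
Rm=cv2.Rodrigues(m["rvec"])[0];print("cam",-Rm.T@m["tvec"])
P=ray(m,[(359.4,115.5),(356.1,260.0)],0.012);v=(P[0]-P[1])[:2];print(np.linalg.norm(v));y=v/np.linalg.norm(v);x=np.array([y[1],-y[0]]);mid=P.mean(0)[:2];o=mid+.07*x
print("origin",o,"x",x,np.degrees(np.arctan2(x[1],x[0])),"nest",o-.035*x,"sl",o+.046*x)
print("cap",ray(m,[(240+124.5/3.1,100+351/3.1),(240+124.5/3.1,100+349/3.1)],.067))
# nest midpoint from jaw tips z=42
for px in [(61,207),(166,215),(62,316),(155,330)]: print(ray(m,[(350+px[0]/2.8,100+px[1]/2.8)],.042))
# sleeve ends mid (disc edges)
print("sleeve",ray(m,[(350+405/2.8,100+340/2.8)],.115))
```

```text
cam [ 0.43346059 -0.09723604  0.39371348]
0.1784425367105547
origin [ 0.55650622 -0.18675312] x [0.99553547 0.09438819] 5.4161075787507675 nest [ 0.52166248 -0.1900567 ] sl [ 0.60230085 -0.18241126]
cap [[ 0.40117522 -0.20900506  0.067     ]
 [ 0.40113836 -0.20829739  0.067     ]]
[[ 0.4954745  -0.16414552  0.042     ]]
[[ 0.53675443 -0.16372267  0.042     ]]
[[ 0.50157996 -0.20828252  0.042     ]]
[[ 0.53986037 -0.21099256  0.042     ]]
sleeve [[ 0.59982414 -0.1839455   0.115     ]]
```

>>> drive_tool(
  series=[
    [[-0.025,-0.028,-0.03],[0,0,0.4]],
    [[-0.039,-0.044,-0.07],[0,0,0.4]],
    [[-0.039,-0.044,-0.115],[0,0,0.4]],
    [[-0.039,-0.044,-0.155],[0,0,0.4]],
    [[-0.039,-0.044,-0.185],[0,0,0.4]],
    [[-0.039,-0.044,-0.205],[0,0,0.4]],
    [[-0.039,-0.044,-0.215],[0,0,0.4]],
    [[-0.039,-0.044,-0.215],[0,0,0.4]],
  ],
)

```text
time: 4.75
tool_pos: [0.399, -0.2046, 0.0352]
tool_rot: [-0.001, 0.671, 0.741, -0.0]
contact_force: [-0.1, 0.2, -0.7]
gripper_width: 1.0
```

Run:
```python
from h import *
f=grab_frame("wrist");g=grab_frame("scene")
cv2.imwrite("pics/w2.png",np.vstack([f[:,:,::-1][:,:],])); cv2.imwrite("pics/s2.png",cv2.resize(g[150:300,250:450,::-1],None,fx=3,fy=3))
print(state()["tool_pos"])
```

```text
[ 0.40054133 -0.2060271   0.03749201]
```

View pics/w2.png

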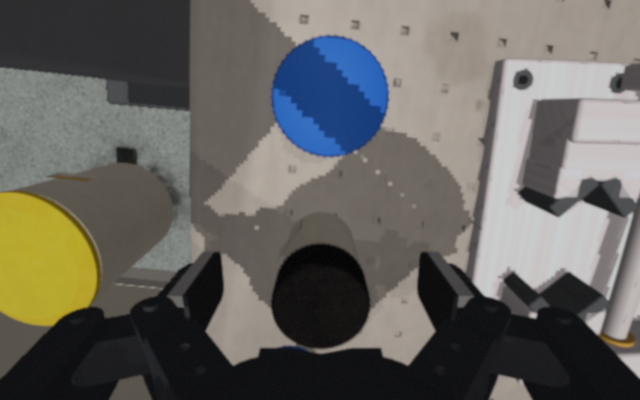

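View pics/s2.png

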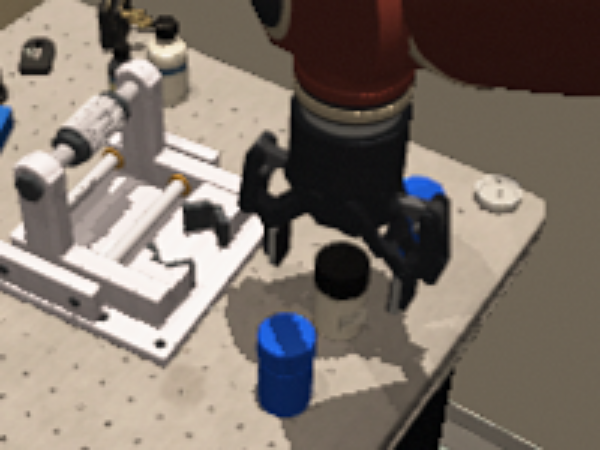

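The canister sits centred between the open fingers, with its cap at (321,298). I'll check the offset along the pads.

Run:
```python
from h import *
m=camera_model("wrist")
for k in range(3): print(state()["tool_pos"])
print(ray(m,[(321,298),(321,295)],.067), toolR(state()).as_matrix().round(4).tolist())
```

```text
[ 0.40054133 -0.2060271   0.03749201]
[ 0.40054133 -0.2060271   0.03749201]
[ 0.40054133 -0.2060271   0.03749201]
[[ 0.40159449 -0.20966473  0.067     ]
 [ 0.40146097 -0.20833018  0.067     ]] [[-0.0979, 0.9952, 0.0015], [0.9952, 0.0979, -0.0011], [-0.0013, 0.0014, -1.0]]
```

>>> drive_tool(
  series=[
    [[0,-0.002,0],[0,0,0]],
    [[0,-0.002,0],[0,0,0]],
    [[0,-0.002,0],[0,0,0]],
    [[0,-0.002,0],[0,0,0]],
    [[0,-0.002,0],[0,0,0]],
    [[0,-0.002,0],[0,0,0]],
    [[0,-0.002,0],[0,0,0]],
    [[0,-0.002,0],[0,0,0]],
  ],
  fingers=1,
)

```text
time: 5.65
tool_pos: [0.4002, -0.2085, 0.0373]
tool_rot: [0.001, 0.672, 0.741, -0.0]
contact_force: [-1.6, 0.7, 6.2]
gripper_width: 0.444
```

Run:
```python
from h import *
print(state()["gripper_width"],state()["tool_pos"],state()["contact_force"])
```

```text
0.44385884471016535 [ 0.40017388 -0.20847089  0.03734136] [-1.58423932  0.71848064  6.18005466]
```

>>> drive_tool(
  series=[
    [[0,0,0.01],[0,0,0]],
    [[0,0,0.03],[0,0,0]],
    [[0,0,0.06],[0,0,0]],
    [[0,0,0.09],[0,0,0]],
    [[0,0,0.1],[0,0,0]],
    [[0,0,0.1],[0,0,0]],
  ],
)

```text
time: 6.25
tool_pos: [0.4006, -0.2086, 0.138]
tool_rot: [0.002, 0.672, 0.741, 0.0]
contact_force: [1.1, 0.4, -1.5]
gripper_width: 0.449
```

Run:
```python
from h import *
print(state()["gripper_width"],state()["tool_pos"],state()["contact_force"])
f=grab_frame("wrist");g=grab_frame("scene")
cv2.imwrite("pics/w3.png",f[:,:,::-1]); cv2.imwrite("pics/s3.png",cv2.resize(g[120:300,250:450,::-1],None,fx=3,fy=3))
```

```text
0.4485146864809843 [ 0.40058108 -0.20859244  0.13800729] [ 1.12556668  0.35862282 -1.54478047]
```

View pics/w3.png

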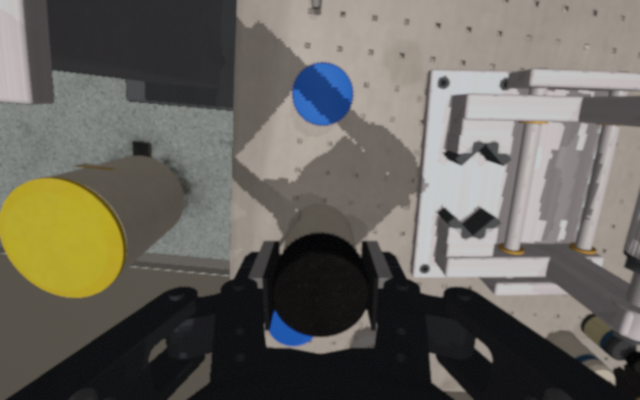

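View pics/s3.png

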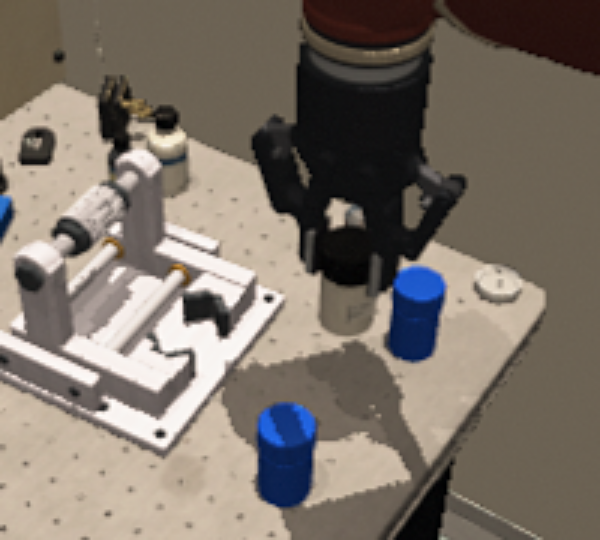

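Run:
```python
from h import *
s=state();m=camera_model("wrist")
c=ray(m,[(321,287)],.1677)[0];print(c,toolR(s).inv().apply(c-s["tool_pos"]))
# front corners again from w3 : approx (430,71),(414,277)
P=ray(m,[(430,71),(414,277)],0.012);v=(P[0]-P[1])[:2];print(np.linalg.norm(v));y=v/np.linalg.norm(v);x=np.array([y[1],-y[0]]);mid=P.mean(0)[:2];o=mid+.07*x
print("origin",o,np.degrees(np.arctan2(x[1],x[0])),"nest",o-.035*x,"sl",o+.046*x)
```

```text
[ 0.39943593 -0.20432561  0.1677    ] [ 0.00306721  0.00071262 -0.03281612]
0.17436081352028202
origin [ 0.55187627 -0.18448393] 5.93310210018897 nest [ 0.51706376 -0.18810178] sl [ 0.59762986 -0.17972904]
```

>>> drive_tool(
  series=[
    [[0.03,0.005,0],[0,0,0]],
    [[0.07,0.011,0],[0,0,0]],
    [[0.105,0.016,-0.01],[0,0,0]],
    [[0.121,0.0185,-0.025],[0,0,0]],
    [[0.121,0.0185,-0.045],[0,0,0]],
    [[0.121,0.0185,-0.045],[0,0,0]],
  ],
)

```text
time: 6.95
tool_pos: [0.5174, -0.1873, 0.0853]
tool_rot: [-0.005, 0.672, 0.741, -0.001]
contact_force: [-1.7, 0.4, -2.1]
gripper_width: 0.444
```

Run:
```python
from h import *
print(state()["gripper_width"],state()["tool_pos"],state()["contact_force"])
f=grab_frame("wrist");g=grab_frame("scene");t=grab_frame("top")
cv2.imwrite("pics/w4.png",f[:,:,::-1]); cv2.imwrite("pics/s4.png",cv2.resize(g[140:290,220:400,::-1],None,fx=4,fy=4))
cv2.imwrite("pics/t4.png",cv2.resize(t[120:290,200:380,::-1],None,fx=3.5,fy=3.5))
```

```text
0.4436404932480014 [ 0.51735144 -0.1873383   0.08532441] [-1.70240157  0.40554009 -2.12643392]
```

View pics/w4.png

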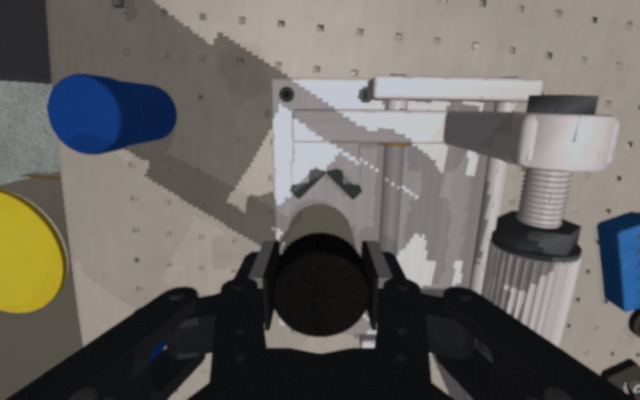

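View pics/s4.png

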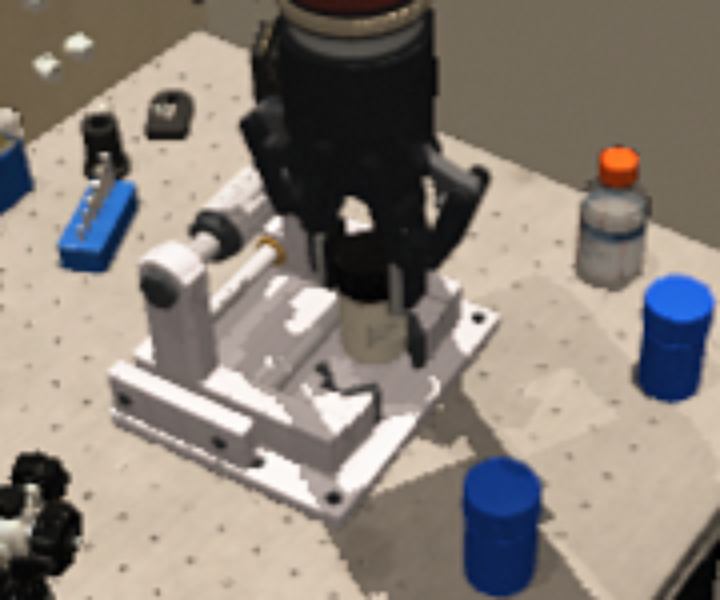

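View pics/t4.png

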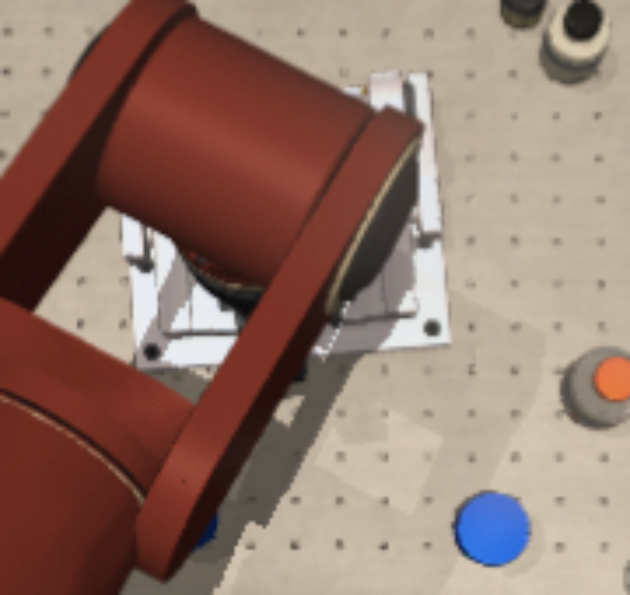

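Run:
```python
from h import *
print(state()["tool_pos"])
m=camera_model("wrist");f=grab_frame("wrist");cv2.imwrite("pics/w5.png",cv2.resize(f[80:340,200:440,::-1],None,fx=2.3,fy=2.3))
import pickle;pickle.dump(m,open("m5.pkl","wb"))
```

```text
[ 0.51992336 -0.18927182  0.09051969]
```

View pics/w5.png

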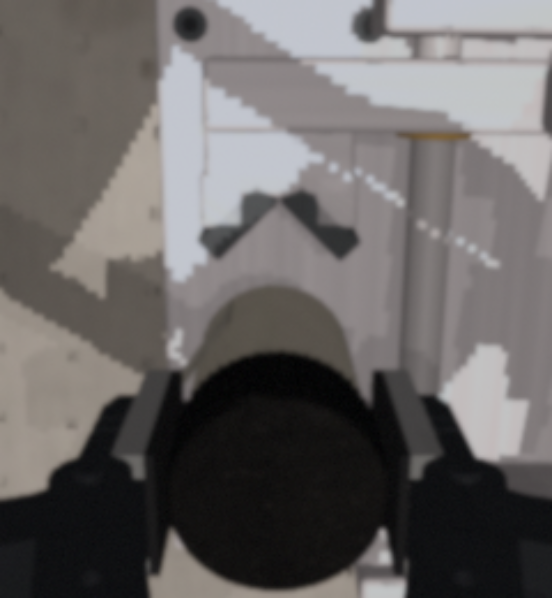

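Run:
```python
from h import *
import pickle;m=pickle.load(open("m5.pkl","rb"))
p=lambda a,b:(200+a/2.3,80+b/2.3)
print("left apex,tips",ray(m,[p(280,203),p(218,258),p(343,258)],.042).round(4).tolist())
print("corner",ray(m,[p(158,0),p(190,24),p(368,24)],.012).round(4).tolist())
zc=.0905-.0373
e=ray(m,[p(270,275),p(270,287)],zc);print("bottom far edge",e, "center y",e[:,1]-.0185)
c=ray(m,[p(278,588)],zc+.067);print("cap top low edge",c,"center y",c[:,1]+.0198)
```

```text
left apex,tips [[0.518, -0.1562, 0.042], [0.5034, -0.1722, 0.042], [0.5357, -0.169, 0.042]]
corner [[0.4794, -0.1083, 0.012], [0.4887, -0.1138, 0.012], [0.538, -0.109, 0.012]]
bottom far edge [[ 0.51707108 -0.17226165  0.0532    ]
 [ 0.51736548 -0.17533715  0.0532    ]] center y [-0.19076165 -0.19383715]
cap top low edge [[ 0.52273702 -0.2103172   0.1202    ]] center y [-0.1905172]
```

>>> drive_tool(
  series=[
    [[0,0,-0.012],[0,0,0]],
    [[0,0,-0.024],[0,0,0]],
    [[0,0,-0.034],[0,0,0]],
    [[0,0,-0.039],[0,0,0]],
    [[0,0,-0.042],[0,0,0]],
    [[0,0,-0.042],[0,0,0]],
    [[0,0,-0.042],[0,0,0]],
  ],
)

```text
time: 7.85
tool_pos: [0.5209, -0.1896, 0.0495]
tool_rot: [0.0, 0.672, 0.741, 0.0]
contact_force: [-0.8, 0.2, -0.9]
gripper_width: 0.441
```

>>> drive_tool(
  series=[
    [[0,0,-0.001],[0,0,0]],
    [[0,0,-0.002],[0,0,0]],
    [[0,0,-0.002],[0,0,0]],
  ],
)

```text
time: 8.15
tool_pos: [0.521, -0.1899, 0.0494]
tool_rot: [-0.0, 0.672, 0.741, -0.0]
contact_force: [-6.0, 1.8, 11.0]
gripper_width: 0.445
```

>>> drive_tool(
  series=[
    [[0,0,0.002],[0,0,0]],
    [[0,0,0.002],[0,0,0]],
    [[0,0,0.002],[0,0,0]],
    [[0,0,0.002],[0,0,0]],
    [[0,0,0.002],[0,0,0]],
  ],
  fingers=-0.5,
)

```text
time: 8.65
tool_pos: [0.5206, -0.1894, 0.049]
tool_rot: [-0.0, 0.672, 0.741, -0.0]
contact_force: [0.0, -0.3, 0.2]
gripper_width: 0.748
```

>>> drive_tool(
  series=[
    [[0,0,0.01],[0,0,0]],
    [[0,0,0.03],[0,0,0]],
    [[0,0,0.06],[0,0,0]],
    [[0,0,0.1],[0,0,0]],
    [[-0.02,0,0.14],[0,0,0]],
    [[-0.05,0,0.17],[0,0,0]],
    [[-0.05,0,0.17],[0,0,0]],
  ],
)

```text
time: 9.35
tool_pos: [0.4715, -0.1908, 0.2265]
tool_rot: [0.005, 0.672, 0.74, 0.001]
contact_force: [1.2, -0.2, 1.0]
gripper_width: 0.753
```

Run:
```python
from h import *
s=state();print(s["tool_pos"],s["contact_force"],s["gripper_width"],s["joint_pos"])
m=camera_model("wrist");f=grab_frame("wrist");cv2.imwrite("pics/w6.png",f[:,:,::-1])
g=grab_frame("scene"); cv2.imwrite("pics/s6.png",cv2.resize(g[140:290,220:400,::-1],None,fx=4,fy=4))
import pickle;pickle.dump(m,open("m6.pkl","wb"))
for n in("canister","nest","sleeve_mid"):
   print(n,[(d["location"],d["confidence"]) for d in place_of("wrist",n)])
```

```text
[ 0.47147596 -0.19082506  0.22648739] [ 1.23415326 -0.230982    0.95781393] 0.7531788067169909 [-5.30751993e-01 -2.35755067e-01  1.89071981e+00 -4.31162146e-04
  1.47550966e+00 -6.26862808e-01]
canister [([0.5199, -0.1889, 0.0127], 0.96), ([0.3962, -0.1331, -0.0063], 0.86), ([0.3891, -0.3019, 0.0041], 0.66)]
nest [([0.5232, -0.1883, 0.0156], 0.72)]
sleeve_mid [([0.5994, -0.1812, 0.1086], 0.94)]
```

View pics/w6.png

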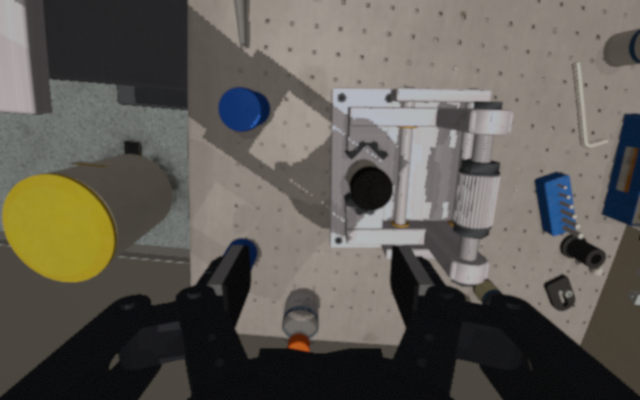

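View pics/s6.png

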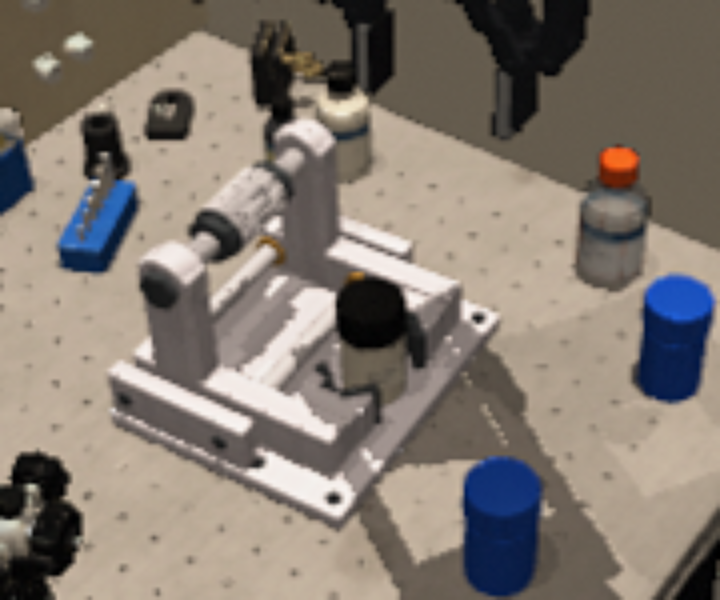

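The canister stands upright in the nest between the jaws. Now I'll plan the sleeve grips.

```bash
cat > plan.py <<'E'
import numpy as np
from scipy.spatial.transform import Rotation as R
yaw=np.radians(5.5);ax=np.array([-np.sin(yaw),np.cos(yaw),0])
def pose(S,a,back=0,g=0.019):
    r=R.from_rotvec(np.radians(a)*ax);d=r.apply([0,0,-1]);return S+(g-back)*d,r
def show(C,a0,S,lst):
    r0=R.from_rotvec(np.radians(a0)*ax)
    for a,b in lst:
        p,r=pose(S,a,b);print(a,b,(p-C).round(4).tolist(),((r*r0.inv()).as_rotvec(degrees=True)).round(2).tolist())
E
python3 - <<'E'
from h import *
from plan import *
s=state();print(s["tool_pos"],toolR(s).as_matrix().round(3).tolist(),s["joint_pos"].round(3))
import pickle;m=pickle.load(open("m6.pkl","rb"))
# sleeve silhouette check in w6
o=np.array([.6005,-.182]);x=np.array([np.cos(yaw),np.sin(yaw)]);y=np.array([-np.sin(yaw),np.cos(yaw)])
print("proj sleeve ends",proj(m,[[*(o+y*k),.110] for k in(.031,.021,0,-.021,-.031)]))
print(proj(m,[[*(o+y*k+x*.015*e),.110] for k in(.021,-.021) for e in(-1,1)]))
C=np.array([.4712,-.190,.2203]);S=np.array([.6005,-.182,.110])
show(C,0,S,[(-50,.1),(-50,.05),(-50,0)])
E
python3 -c "
import cv2;b=cv2.imread('pics/w6.png');cv2.imwrite('pics/c6.png',cv2.resize(b[90:290,440:540],None,fx=3,fy=3,interpolation=cv2.INTER_CUBIC))"
```

```text
[ 0.47031145 -0.18903226  0.21768395] [[-0.097, 0.995, -0.002], [0.995, 0.097, 0.001], [0.002, -0.002, -1.0]] [-0.529 -0.225  1.896  0.     1.473 -0.626]
proj sleeve ends [[479.83000019 158.86964089]
 [478.21456217 171.14498462]
 [474.86286594 196.13936913]
 [471.57252078 220.09373525]
 [470.0289993  231.14367721]]
[[460.06039353 171.09393968]
 [496.2133719  171.20410077]
 [454.14524564 220.17576201]
 [488.86274815 220.00638233]]
-50 0.1 [0.0675, 0.0021, -0.0582] [4.79, -49.77, 0.0]
-50 0.05 [0.1057, 0.0057, -0.0904] [4.79, -49.77, 0.0]
-50 0 [0.1438, 0.0094, -0.1225] [4.79, -49.77, 0.0]
```

View pics/c6.png

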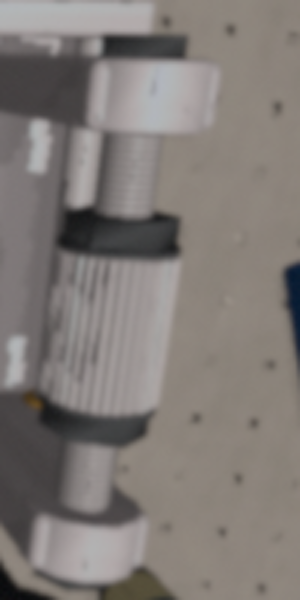

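>>> drive_tool(
  series=[
    [[0.011,0,-0.005],[0.8,-8.3,0]],
    [[0.022,0,-0.012],[1.6,-16.5,0]],
    [[0.034,0,-0.02],[2.4,-24.8,0]],
    [[0.045,0.001,-0.03],[3.2,-33,0]],
    [[0.056,0.001,-0.045],[4,-41.3,0]],
    [[0.068,0.001,-0.058],[4.8,-49.8,0]],
    [[0.068,0.001,-0.058],[4.8,-49.8,0]],
    [[0.068,0.001,-0.058],[4.8,-49.8,0]],
  ],
  fingers=-0.4,
)

```text
time: 10.4
tool_pos: [0.5377, -0.1878, 0.1587]
tool_rot: [0.282, 0.61, 0.671, 0.312]
contact_force: [0.7, 0.5, 0.2]
gripper_width: 0.704
```

Run:
```python
from h import *
from plan import *
f=grab_frame("wrist");cv2.imwrite("pics/w7.png",f[:,:,::-1])
g=grab_frame("scene"); cv2.imwrite("pics/s7.png",cv2.resize(g[100:290,200:400,::-1],None,fx=3,fy=3))
s=state();S=np.array([.601,-.183,.110])
T=toolR(s);print(s["tool_pos"],s["joint_pos"].round(3),s["gripper_width"],s["contact_force"])
print("S in tool",T.inv().apply(S-s["tool_pos"]),"axis in tool",T.inv().apply(ax))
p,r=pose(S,-50,.1);print(p)
print(place_of("wrist","sleeve_mid"))
```

```text
[ 0.53951926 -0.18886899  0.16269181] [-0.763 -0.397  2.299  0.916  0.82  -1.369] 0.6991754865723627 [ 0.5148965   0.10725917 -0.03384591]
S in tool [-4.74320226e-05 -6.65481384e-04  8.11807144e-02] axis in tool [ 9.99997605e-01  2.18849487e-03 -2.22309908e-05]
[ 0.53923606 -0.18894719  0.1620658 ]
[{'location': [0.5961, -0.1853, 0.1113], 'confidence': 0.73}]
```

View pics/w7.png

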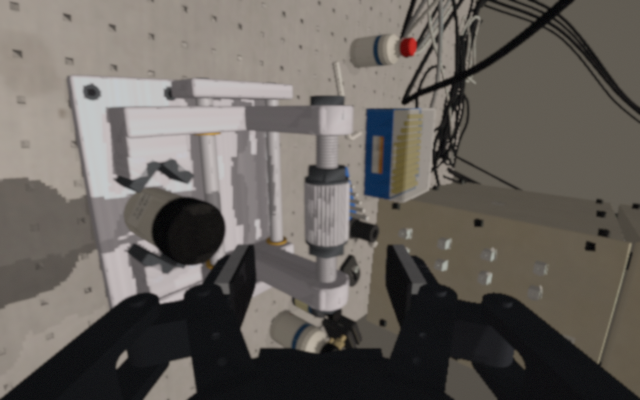

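View pics/s7.png

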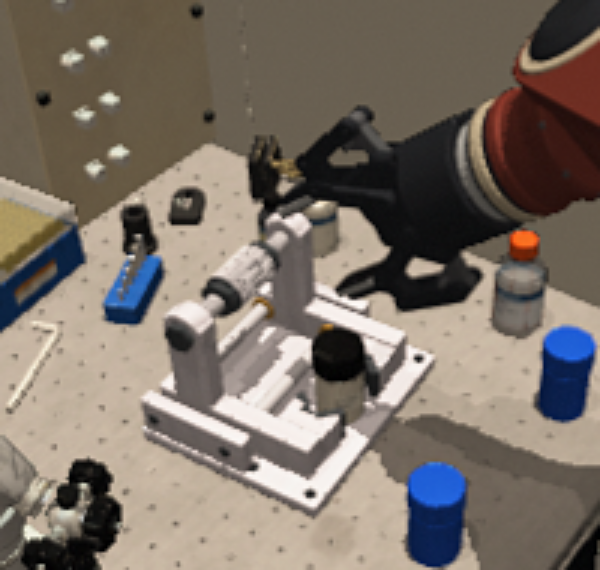

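>>> drive_tool(
  series=[
    [[0.024,0.002,-0.018],[0,0,0]],
    [[0.047,0.0045,-0.0365],[0,0,0]],
    [[0.047,0.0045,-0.0365],[0,0,0]],
    [[0.047,0.0045,-0.0365],[0,0,0]],
  ],
)

```text
time: 10.95
tool_pos: [0.5867, -0.1838, 0.1259]
tool_rot: [0.284, 0.608, 0.672, 0.313]
contact_force: [0.7, -0.4, 1.1]
gripper_width: 0.698
```

Run:
```python
from h import *
from plan import *
f=grab_frame("wrist");cv2.imwrite("pics/w8.png",f[:,:,::-1])
s=state();S=np.array([.601,-.183,.110]);m=camera_model("wrist")
T=toolR(s);print(s["tool_pos"],s["joint_pos"].round(3),s["gripper_width"],s["contact_force"])
print("S in tool",T.inv().apply(S-s["tool_pos"]),"proj S",proj(m,S))
```

```text
[ 0.58651298 -0.1841849   0.12652615] [-0.677 -0.213  2.229  1.002  0.689 -1.441] 0.6976397291222272 [-0.21235146 -1.31513446 -0.36723137]
S in tool [-0.00019666 -0.00335734  0.02175043] proj S [[313.39445251 239.07735084]]
```

View pics/w8.png

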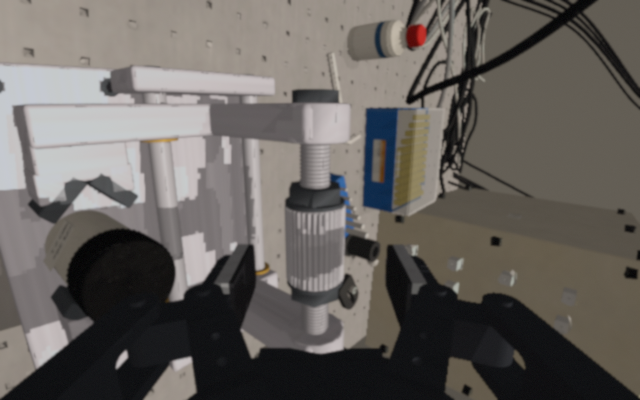

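>>> drive_tool(
  series=[
    [[0.01,0.001,-0.01],[0,0,0]],
    [[0.02,0.002,-0.019],[0,0,0]],
    [[0.0295,0.003,-0.028],[0,0,0]],
    [[0.0295,0.003,-0.028],[0,0,0]],
    [[0.0295,0.003,-0.028],[0,0,0]],
  ],
)

```text
time: 11.5
tool_pos: [0.6154, -0.1814, 0.0984]
tool_rot: [0.285, 0.609, 0.671, 0.313]
contact_force: [0.0, 0.7, -0.1]
gripper_width: 0.7
```

Run:
```python
from h import *
from plan import *
f=grab_frame("wrist");cv2.imwrite("pics/w9.png",f[:,:,::-1])
g=grab_frame("scene"); cv2.imwrite("pics/s9.png",cv2.resize(g[100:290,200:400,::-1],None,fx=3,fy=3))
s=state();S=np.array([.601,-.183,.110]);m=camera_model("wrist")
T=toolR(s);print(s["tool_pos"],s["joint_pos"].round(3),s["gripper_width"],s["contact_force"])
print("S in tool",T.inv().apply(S-s["tool_pos"]),"proj S",proj(m,S))
```

```text
[ 0.61526726 -0.18150739  0.0982995 ] [-0.631 -0.092  2.181  1.079  0.616 -1.51 ] 0.6984071657398299 [0.09875635 0.6575031  0.23668371]
S in tool [-0.00013904 -0.00021927 -0.01850992] proj S [[319.02024758 276.32905263]]
```

View pics/w9.png

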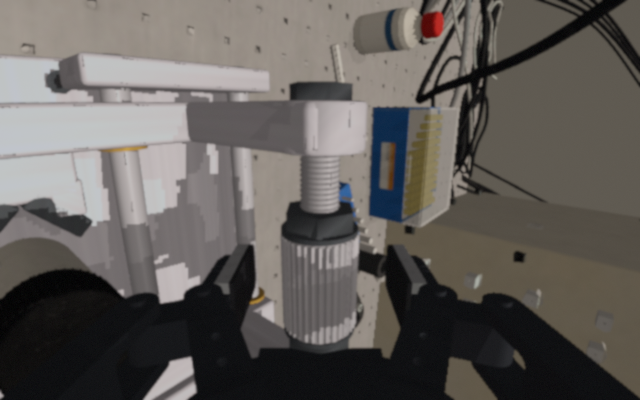

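View pics/s9.png

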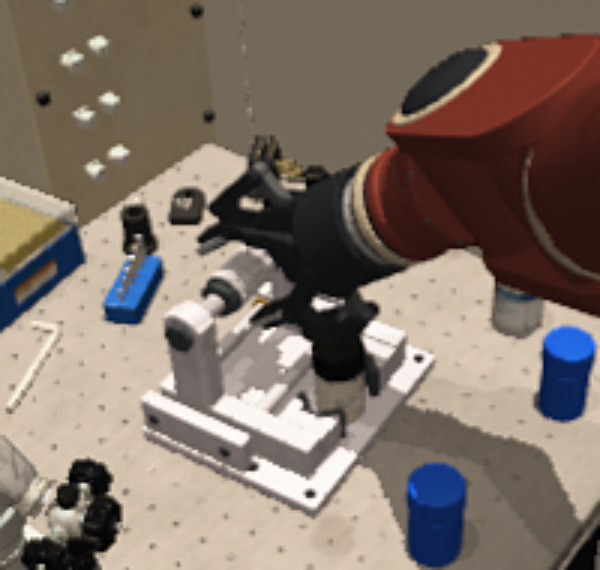

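The sleeve is centred between the pads, with edges at columns 281 and 359, and nothing is touching. Closing.

>>> drive_tool(
  series=[
    [[0,0,0],[0,0,0]],
    [[0,0,0],[0,0,0]],
    [[0,0,0],[0,0,0]],
    [[0,0,0],[0,0,0]],
    [[0,0,0],[0,0,0]],
    [[0,0,0],[0,0,0]],
  ],
  fingers=1,
)

```text
time: 12.2
tool_pos: [0.6153, -0.1812, 0.0979]
tool_rot: [0.285, 0.609, 0.671, 0.313]
contact_force: [-8.7, 0.7, 8.2]
gripper_width: 0.33
```

Run:
```python
from h import *
from plan import *
s=state();print(s["tool_pos"],s["gripper_width"],s["contact_force"],s["ft_torque"])
S=s["tool_pos"]-.019*pose(np.zeros(3),-50,0,1)[0];print("S",S)
show(s["tool_pos"],-50,S,[(a,0) for a in np.arange(-42,23,8)])
```

```text
[ 0.61525924 -0.18119966  0.09790918] 0.3299273864959284 [-8.67921588  0.73107702  8.17685612] [0.17710982 0.4034711  0.1375674 ]
S [ 0.60077141 -0.18259468  0.11012215]
-42 0 [-0.0018, -0.0002, -0.0019] [-0.77, 7.96, 0.0]
-34 0 [-0.0039, -0.0004, -0.0035] [-1.53, 15.93, 0.0]
-26 0 [-0.0062, -0.0006, -0.0049] [-2.3, 23.89, -0.0]
-18 0 [-0.0086, -0.0008, -0.0059] [-3.07, 31.85, 0.0]
-10 0 [-0.0112, -0.0011, -0.0065] [-3.83, 39.82, -0.0]
-2 0 [-0.0138, -0.0013, -0.0068] [-4.6, 47.78, -0.0]
6 0 [-0.0165, -0.0016, -0.0067] [-5.37, 55.74, 0.0]
14 0 [-0.0191, -0.0018, -0.0062] [-6.13, 63.71, 0.0]
22 0 [-0.0216, -0.0021, -0.0054] [-6.9, 71.67, 0.0]
```

>>> drive_tool(
  series=[
    [[-0.0018,-0.0002,-0.0019],[-0.77,7.96,0]],
    [[-0.0039,-0.0004,-0.0035],[-1.53,15.93,0]],
    [[-0.0062,-0.0006,-0.0049],[-2.3,23.89,0]],
    [[-0.0086,-0.0008,-0.0059],[-3.07,31.85,0]],
    [[-0.0112,-0.0011,-0.0065],[-3.83,39.82,0]],
    [[-0.0138,-0.0013,-0.0068],[-4.6,47.78,0]],
  ],
)

```text
time: 12.8
tool_pos: [0.6018, -0.1826, 0.0913]
tool_rot: [0.019, 0.672, 0.74, 0.02]
contact_force: [2.8, 2.4, -6.6]
gripper_width: 0.326
```

Run:
```python
from h import *
from plan import *
g=grab_frame("scene"); cv2.imwrite("pics/s10.png",cv2.resize(g[100:290,200:400,::-1],None,fx=3,fy=3))
s=state();print(s["tool_pos"],s["gripper_width"],s["contact_force"],s["ft_torque"],s["joint_pos"].round(3))
z=toolR(s).as_matrix()[:,2];print("a",np.degrees(np.arctan2(-z[0],-z[2])),z)
S=np.array([.6008,-.1826,.1101])
show(pose(S,-2)[0],-2,S,[(a,0) for a in np.arange(6,55,8)])
```

```text
[ 0.60175925 -0.1824534   0.09114905] 0.3262224025610532 [-14.64645748  -2.91416141  16.88992056] [-0.43541741  1.96200564 -0.18359576] [-0.422  0.158  1.744  0.023  1.2   -0.528]
a -2.5739367177212764 [ 0.04490828  0.00352188 -0.99898491]
6 0 [-0.0026, -0.0003, 0.0001] [-0.77, 7.96, 0.0]
14 0 [-0.0052, -0.0005, 0.0006] [-1.53, 15.93, -0.0]
22 0 [-0.0077, -0.0007, 0.0014] [-2.3, 23.89, 0.0]
30 0 [-0.0101, -0.001, 0.0025] [-3.07, 31.85, -0.0]
38 0 [-0.0123, -0.0012, 0.004] [-3.83, 39.82, -0.0]
46 0 [-0.0143, -0.0014, 0.0058] [-4.6, 47.78, -0.0]
54 0 [-0.016, -0.0015, 0.0078] [-5.37, 55.74, 0.0]
```

View pics/s10.png

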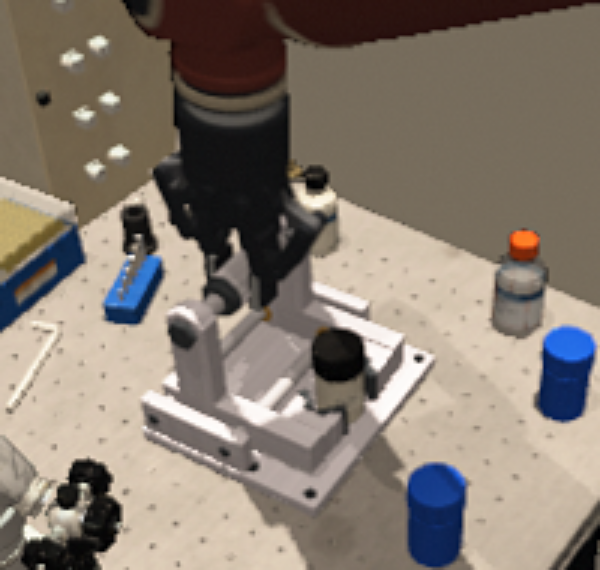

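>>> drive_tool(
  series=[
    [[-0.003,-0.0003,0.0006],[-0.77,7.96,0]],
    [[-0.006,-0.0005,0.0015],[-1.53,15.93,0]],
    [[-0.0087,-0.0007,0.0024],[-2.3,23.89,0]],
    [[-0.0111,-0.001,0.0035],[-3.07,31.85,0]],
    [[-0.0111,-0.001,0.0035],[-3.07,31.85,0]],
  ],
)

```text
time: 13.35
tool_pos: [0.5917, -0.1834, 0.0935]
tool_rot: [-0.167, 0.651, 0.718, -0.184]
contact_force: [-0.4, 0.0, 5.3]
gripper_width: 0.33
```

Run:
```python
from h import *
from plan import *
g=grab_frame("scene"); cv2.imwrite("pics/s11.png",cv2.resize(g[100:290,200:400,::-1],None,fx=3,fy=3))
s=state();print(s["tool_pos"],s["gripper_width"],s["contact_force"],s["ft_torque"],s["joint_pos"].round(3))
z=toolR(s).as_matrix()[:,2];print("a",np.degrees(np.arctan2(-z[0],-z[2])),z,s["tool_pos"]-.019*z)
```

```text
[ 0.59182417 -0.18343888  0.09356381] 0.33031532543259157 [ 2.62547432 -1.24026385  3.04450582] [-0.02356742 -0.23832656 -0.09906492] [-0.331  0.464  1.422 -0.202  1.713 -0.411]
a 28.484473808820294 [-0.47641329 -0.0461119  -0.87801143] [ 0.60087603 -0.18256276  0.11024603]
```

View pics/s11.png

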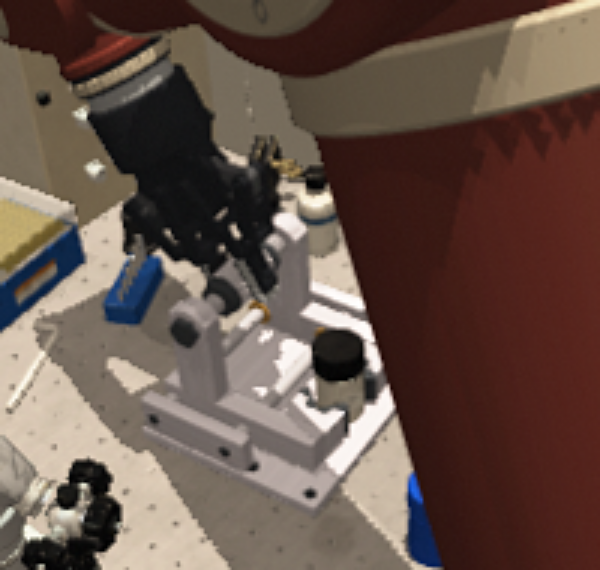

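>>> drive_tool(
  series=[
    [[-0.0022,-0.0002,0.0015],[-0.77,7.96,0]],
    [[-0.0042,-0.0004,0.0033],[-1.53,15.93,0]],
    [[-0.0042,-0.0004,0.0033],[-1.53,15.93,0]],
  ],
)

```text
time: 13.7
tool_pos: [0.5872, -0.1839, 0.0964]
tool_rot: [-0.257, 0.621, 0.685, -0.282]
contact_force: [0.9, 0.4, 4.4]
gripper_width: 0.332
```

Run:
```python
from h import *
from plan import *
s=state();print(s["tool_pos"],s["gripper_width"],s["contact_force"],s["ft_torque"],s["joint_pos"].round(3))
z=toolR(s).as_matrix()[:,2];print("a",np.degrees(np.arctan2(-z[0],-z[2])),z,s["tool_pos"]-.019*z)
S=np.array([.6008,-.1826,.1102])
show(pose(S,46)[0],46,S,[(a,0) for a in np.arange(38,-19,-8)])
show(pose(S,-18)[0],-18,S,[(a,0) for a in np.arange(-26,-51,-8)])
```

```text
[ 0.58724651 -0.18385547  0.09640781] 0.3321789598207452 [0.92305474 0.37821481 4.41870396] [0.00301227 0.08455109 0.02728626] [-0.3    0.63   1.271 -0.3    1.967 -0.409]
a 44.70664108974221 [-0.70184937 -0.06798731 -0.70907347] [ 0.60058164 -0.18256371  0.10988021]
38 0 [0.002, 0.0002, -0.0018] [0.77, -7.96, 0.0]
30 0 [0.0041, 0.0004, -0.0033] [1.53, -15.93, 0.0]
22 0 [0.0065, 0.0006, -0.0044] [2.3, -23.89, 0.0]
14 0 [0.009, 0.0009, -0.0052] [3.07, -31.85, 0.0]
6 0 [0.0116, 0.0011, -0.0057] [3.83, -39.82, -0.0]
-2 0 [0.0143, 0.0014, -0.0058] [4.6, -47.78, 0.0]
-10 0 [0.0169, 0.0016, -0.0055] [5.37, -55.74, 0.0]
-18 0 [0.0194, 0.0019, -0.0049] [6.13, -63.71, -0.0]
-26 0 [0.0024, 0.0002, 0.001] [0.77, -7.96, -0.0]
-34 0 [0.0047, 0.0005, 0.0023] [1.53, -15.93, -0.0]
-42 0 [0.0068, 0.0007, 0.004] [2.3, -23.89, 0.0]
-50 0 [0.0086, 0.0008, 0.0059] [3.07, -31.85, 0.0]
```

>>> drive_tool(
  series=[
    [[0,0,0],[0,0,0]],
    [[0,0,0],[0,0,0]],
    [[0,0,0],[0,0,0]],
    [[0,0,0],[0,0,0]],
    [[0,0,0],[0,0,0]],
  ],
  fingers=-0.4,
)

```text
time: 14.2
tool_pos: [0.5858, -0.1837, 0.097]
tool_rot: [-0.256, 0.622, 0.685, -0.281]
contact_force: [-0.2, 0.1, -1.3]
gripper_width: 0.704
```

Run:
```python
from h import *
from plan import *
f=grab_frame("wrist");cv2.imwrite("pics/w12.png",f[:,:,::-1])
s=state();print(s["tool_pos"],s["gripper_width"],s["contact_force"],s["ft_torque"])
```

```text
[ 0.58590128 -0.18366819  0.09699612] 0.7022657029153054 [-0.4179067  -0.02984     0.61591097] [ 0.07040851 -0.33764573  0.02370787]
```

View pics/w12.png

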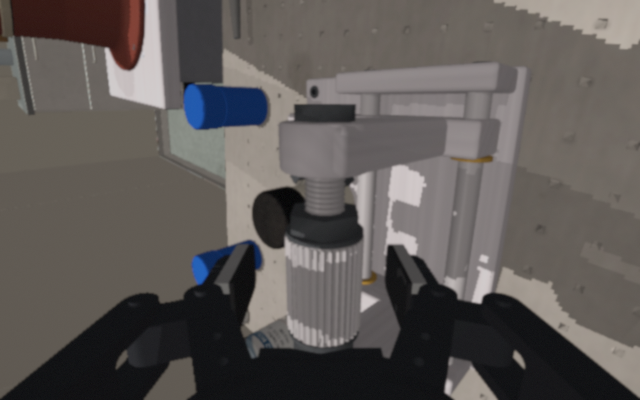

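Released cleanly, with the sleeve still between the pads (columns 286 to 362). Swinging back with the fingers open.

>>> drive_tool(
  series=[
    [[0.002,0.0002,-0.0018],[0.77,-7.96,0]],
    [[0.0041,0.0004,-0.0033],[1.53,-15.93,0]],
    [[0.0065,0.0006,-0.0044],[2.3,-23.89,0]],
    [[0.009,0.0009,-0.0052],[3.07,-31.85,0]],
    [[0.0116,0.0011,-0.0057],[3.83,-39.82,0]],
    [[0.0143,0.0014,-0.0058],[4.6,-47.78,0]],
    [[0.0169,0.0016,-0.0055],[5.37,-55.74,0]],
    [[0.0194,0.0019,-0.0049],[6.13,-63.71,0]],
  ],
)

```text
time: 15.05
tool_pos: [0.6059, -0.1821, 0.0934]
tool_rot: [0.116, 0.662, 0.73, 0.126]
contact_force: [-0.7, 0.2, 0.3]
gripper_width: 0.698
```

>>> drive_tool(
  series=[
    [[0.0024,0.0002,0.001],[0.77,-7.96,0]],
    [[0.0047,0.0005,0.0023],[1.53,-15.93,0]],
    [[0.0068,0.0007,0.004],[2.3,-23.89,0]],
    [[0.0086,0.0008,0.0059],[3.07,-31.85,0]],
    [[0.0086,0.0008,0.0059],[3.07,-31.85,0]],
    [[0.0086,0.0008,0.0059],[3.07,-31.85,0]],
  ],
)

```text
time: 15.65
tool_pos: [0.6122, -0.1804, 0.0957]
tool_rot: [0.29, 0.607, 0.667, 0.32]
contact_force: [-0.3, 0.6, -0.3]
gripper_width: 0.701
```

Run:
```python
from h import *
from plan import *
f=grab_frame("wrist");cv2.imwrite("pics/w13.png",f[:,:,::-1])
s=state();print(s["tool_pos"],s["gripper_width"],s["contact_force"],s["ft_torque"])
z=toolR(s).as_matrix()[:,2];print("a",np.degrees(np.arctan2(-z[0],-z[2])),z,s["tool_pos"]-.019*z)
```

```text
[ 0.6132325  -0.18081334  0.09702134] 0.700345506267942 [ 0.63330466 -0.48273011  0.13139259] [-0.02899452  0.34482876 -0.00966661]
a -51.09999083048512 [ 0.77604823  0.07504999 -0.62619218] [ 0.59848758 -0.18223929  0.10891899]
```

View pics/w13.png

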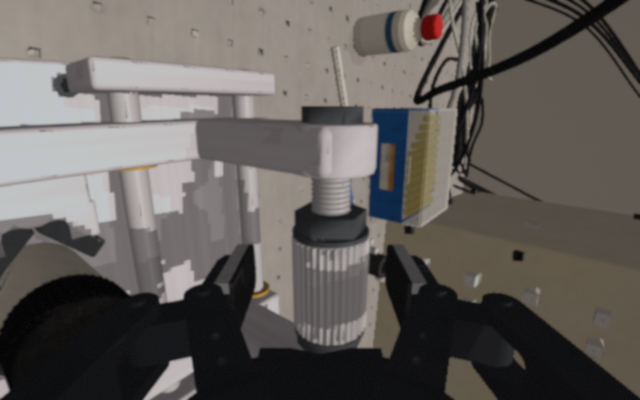

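>>> drive_tool(
  series=[
    [[0.002,0,0.0013],[0,0,0]],
    [[0.002,0,0.0013],[0,0,0]],
    [[0.002,0,0.0013],[0,0,0]],
  ],
)

```text
time: 16.0
tool_pos: [0.617, -0.1811, 0.1003]
tool_rot: [0.292, 0.605, 0.668, 0.321]
contact_force: [-0.5, -0.5, 0.2]
gripper_width: 0.703
```

>>> drive_tool(
  series=[
    [[0,0,0],[0,0,0]],
    [[0,0,0],[0,0,0]],
    [[0,0,0],[0,0,0]],
    [[0,0,0],[0,0,0]],
    [[0,0,0],[0,0,0]],
    [[0,0,0],[0,0,0]],
  ],
  fingers=1,
)

```text
time: 16.6
tool_pos: [0.6153, -0.181, 0.0984]
tool_rot: [0.291, 0.606, 0.668, 0.32]
contact_force: [-10.0, -0.5, 4.0]
gripper_width: 0.336
```

Run:
```python
from h import *
from plan import *
s=state();print(s["tool_pos"],s["gripper_width"],s["contact_force"],s["ft_torque"])
z=toolR(s).as_matrix()[:,2];print("a",np.degrees(np.arctan2(-z[0],-z[2])),z,s["tool_pos"]-.019*z)
```

```text
[ 0.61525254 -0.18095765  0.09840333] 0.33588790028680815 [-10.00481452  -0.51058123   3.99781164] [-0.06525599  0.92333949  0.05761735]
a -51.12474395759966 [ 0.77632576  0.07492914 -0.62586256] [ 0.60050235 -0.1823813   0.11029471]
```

>>> drive_tool(
  series=[
    [[-0.0018,-0.0002,-0.0019],[-0.77,7.96,0]],
    [[-0.0039,-0.0004,-0.0035],[-1.53,15.93,0]],
    [[-0.0062,-0.0006,-0.0049],[-2.3,23.89,0]],
    [[-0.0062,-0.0006,-0.0049],[-2.3,23.89,0]],
    [[-0.0062,-0.0006,-0.0049],[-2.3,23.89,0]],
  ],
)

```text
time: 17.1
tool_pos: [0.6092, -0.1815, 0.0935]
tool_rot: [0.157, 0.652, 0.721, 0.173]
contact_force: [-9.9, -3.0, 4.3]
gripper_width: 0.329
```

```bash
cat > st.py <<'E'
from h import *
from plan import *
s=state();print(s["tool_pos"],s["gripper_width"],s["contact_force"],s["ft_torque"],s["joint_pos"].round(3))
z=toolR(s).as_matrix()[:,2];S=np.array([.6008,-.1825,.1102])
print("a",np.degrees(np.arctan2(-z[0],-z[2])),s["tool_pos"]-.019*z)
print("M@S if torque about TCP",(s["ft_torque"]+np.cross(s["tool_pos"]-S,s["contact_force"]))@ax, s["ft_torque"]@ax)
E
python3 st.py
python3 - <<'E'
from plan import *
S=np.array([.6008,-.1825,.1102]);show(pose(S,-26)[0],-26,S,[(a,0) for a in np.arange(-22,20,4)])
E
```

```text
[ 0.6092081  -0.18150484  0.09350282] 0.3288725712536016 [-9.86152296 -2.98300377  4.30266459] [-0.25355113  1.37420555 -0.22469623] [-0.525 -0.028  1.992  0.371  0.82  -0.831]
a -26.949465899243258 [ 0.60060567 -0.18234667  0.11042292]
M@S if torque about TCP 1.524435088469182 1.3921807748000359
-22 0 [-0.0012, -0.0001, -0.0005] [-0.38, 3.98, 0.0]
-18 0 [-0.0024, -0.0002, -0.001] [-0.77, 7.96, 0.0]
-14 0 [-0.0037, -0.0004, -0.0014] [-1.15, 11.94, 0.0]
-10 0 [-0.005, -0.0005, -0.0016] [-1.53, 15.93, -0.0]
-6 0 [-0.0063, -0.0006, -0.0018] [-1.92, 19.91, 0.0]
-2 0 [-0.0076, -0.0007, -0.0019] [-2.3, 23.89, 0.0]
2 0 [-0.009, -0.0009, -0.0019] [-2.68, 27.87, 0.0]
6 0 [-0.0103, -0.001, -0.0018] [-3.07, 31.85, 0.0]
10 0 [-0.0116, -0.0011, -0.0016] [-3.45, 35.83, 0.0]
14 0 [-0.0129, -0.0012, -0.0014] [-3.83, 39.82, -0.0]
18 0 [-0.0141, -0.0014, -0.001] [-4.22, 43.8, -0.0]
```

>>> drive_tool(
  series=[
    [[-0.0012,-0.0001,-0.0005],[-0.38,3.98,0]],
    [[-0.0024,-0.0002,-0.001],[-0.77,7.96,0]],
    [[-0.0024,-0.0002,-0.001],[-0.77,7.96,0]],
    [[-0.0024,-0.0002,-0.001],[-0.77,7.96,0]],
  ],
)

```text
time: 17.5
tool_pos: [0.6069, -0.1817, 0.0926]
tool_rot: [0.112, 0.662, 0.73, 0.124]
contact_force: [-3.5, -0.8, 0.6]
gripper_width: 0.335
```

```bash
python3 st.py
python3 - <<'E'
from h import *
g=grab_frame("scene"); cv2.imwrite("pics/s14.png",cv2.resize(g[140:290,220:400,::-1],None,fx=4,fy=4))
E
```

```text
[ 0.60687119 -0.18174127  0.09256186] 0.3348023592325172 [-3.48264383 -0.75517503  0.60170882] [-0.20151865  0.77537891 -0.09788757] [-0.49   0.021  1.916  0.23   0.934 -0.7  ]
a -19.210324400415104 [ 0.6006228  -0.1823598   0.11049438]
M@S if torque about TCP 0.849865099927879 0.7911239215371962
```

View pics/s14.png

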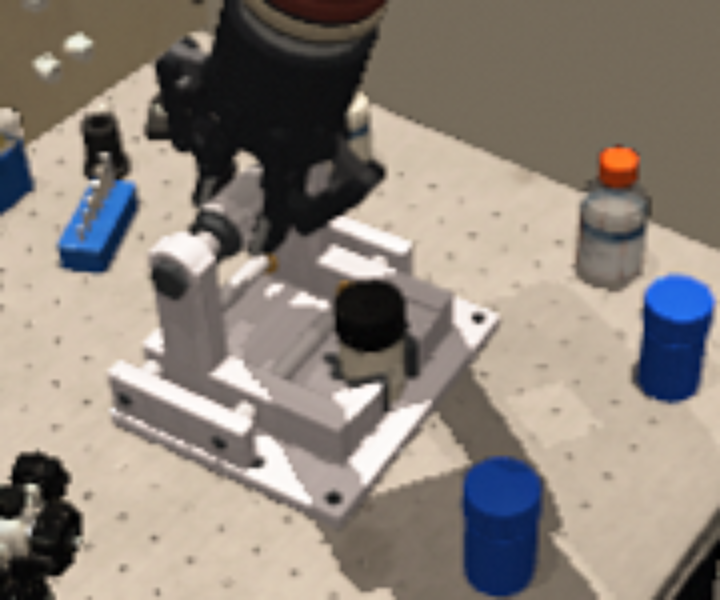

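>>> drive_tool(
  series=[
    [[-0.0013,-0.0001,-0.0004],[-0.38,3.98,0]],
    [[-0.0026,-0.0003,-0.0006],[-0.77,7.96,0]],
    [[-0.0026,-0.0003,-0.0006],[-0.77,7.96,0]],
    [[-0.0026,-0.0003,-0.0006],[-0.77,7.96,0]],
  ],
)

```text
time: 17.95
tool_pos: [0.6044, -0.182, 0.0919]
tool_rot: [0.066, 0.669, 0.737, 0.073]
contact_force: [-1.9, -2.1, -0.4]
gripper_width: 0.333
```

```bash
python3 st.py
```

```text
[ 0.60439563 -0.18196368  0.09187853] 0.33265949209887885 [-1.87312111 -2.097432   -0.36483178] [-0.24580784  0.6466093  -0.07756159] [-0.457  0.082  1.835  0.12   1.059 -0.604]
a -11.296638678232384 [ 0.60067447 -0.18233865  0.1105068 ]
M@S if torque about TCP 0.7063600824426626 0.6671920743176595
```

>>> drive_tool(
  series=[
    [[-0.0013,-0.0001,-0.0002],[-0.38,3.98,0]],
    [[-0.0026,-0.0003,-0.0003],[-0.77,7.96,0]],
    [[-0.0026,-0.0003,-0.0003],[-0.77,7.96,0]],
    [[-0.0026,-0.0003,-0.0003],[-0.77,7.96,0]],
  ],
)

```text
time: 18.35
tool_pos: [0.6019, -0.1822, 0.0916]
tool_rot: [0.02, 0.672, 0.74, 0.022]
contact_force: [-3.5, -1.0, -1.6]
gripper_width: 0.33
```

```bash
python3 st.py
```

```text
[ 0.60192193 -0.18220212  0.09157995] 0.330354095792477 [-3.48497403 -0.96035808 -1.57634298] [-0.1853921   0.09727345 -0.04212678] [-0.426  0.15   1.753  0.033  1.188 -0.535]
a -3.390416933971938 [ 0.60079831 -0.18233035  0.11054626]
M@S if torque about TCP 0.18270565184209622 0.11459466824793621
```

>>> drive_tool(
  series=[
    [[-0.0007,0,0],[-0.19,1.99,0]],
    [[-0.0013,-0.0001,0],[-0.38,3.98,0]],
    [[-0.0013,-0.0001,0],[-0.38,3.98,0]],
    [[-0.0013,-0.0001,0],[-0.38,3.98,0]],
  ],
)

```text
time: 18.75
tool_pos: [0.6007, -0.1823, 0.0916]
tool_rot: [-0.004, 0.672, 0.741, -0.003]
contact_force: [-3.8, -1.8, -2.3]
gripper_width: 0.333
```

```bash
python3 st.py;python3 - <<'E'
from h import *
g=grab_frame("scene"); cv2.imwrite("pics/s15.png",cv2.resize(g[140:290,220:400,::-1],None,fx=4,fy=4))
E
```

```text
[ 0.60069944 -0.1823359   0.09158771] 0.3327103024975682 [-3.82003789 -1.77558317 -2.25908461] [-0.14317893 -0.32572141 -0.1204641 ] [-0.412  0.186  1.711 -0.004  1.253 -0.507]
a 0.537639065624515 [ 0.60087773 -0.1823394   0.11058688]
M@S if torque about TCP -0.23674956034557168 -0.3104987561442695
```

View pics/s15.png

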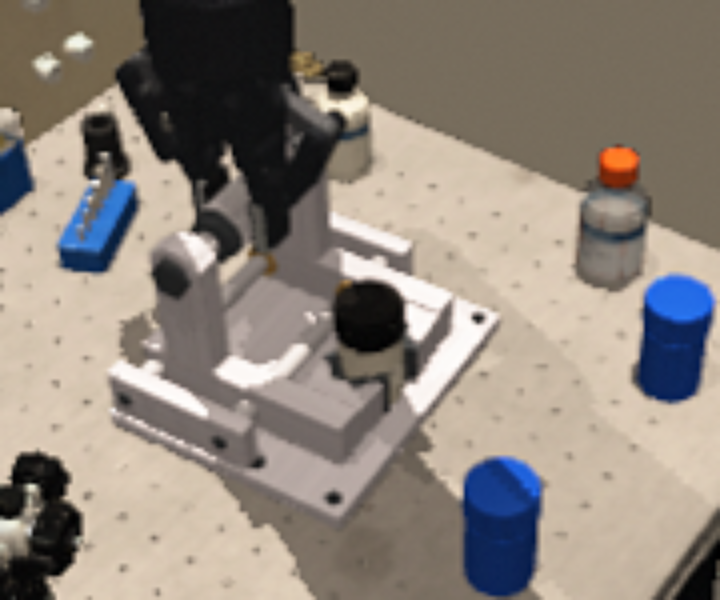

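>>> drive_tool(
  series=[
    [[-0.0007,0,0],[-0.19,1.99,0]],
    [[-0.0013,-0.0001,0],[-0.38,3.98,0]],
    [[-0.0013,-0.0001,0],[-0.38,3.98,0]],
    [[-0.0013,-0.0001,0],[-0.38,3.98,0]],
  ],
)

```text
time: 19.2
tool_pos: [0.5994, -0.1825, 0.0916]
tool_rot: [-0.027, 0.671, 0.74, -0.029]
contact_force: [-5.5, -2.3, -2.8]
gripper_width: 0.331
```

```bash
python3 st.py
```

```text
[ 0.59943692 -0.18245873  0.09161079] 0.3311815111944002 [-5.51584077 -2.26409893 -2.76262618] [-0.10292622 -0.62320201 -0.06447175] [-0.398  0.224  1.669 -0.038  1.32  -0.484]
a 4.544813469186488 [ 0.60094243 -0.18233306  0.11055063]
M@S if torque about TCP -0.5081082528047516 -0.6104678695726506
```

>>> drive_tool(
  series=[
    [[-0.0007,0,0.0001],[-0.19,1.99,0]],
    [[-0.0013,-0.0001,0.0001],[-0.38,3.98,0]],
    [[-0.0013,-0.0001,0.0001],[-0.38,3.98,0]],
    [[-0.0013,-0.0001,0.0001],[-0.38,3.98,0]],
  ],
)

```text
time: 19.6
tool_pos: [0.5983, -0.1825, 0.0923]
tool_rot: [-0.051, 0.67, 0.738, -0.055]
contact_force: [-6.8, -1.9, -0.1]
gripper_width: 0.33
```

```bash
python3 st.py
```

```text
[ 0.5982839  -0.1825461   0.09234306] 0.3304983284398531 [-6.77245139 -1.88608417 -0.12531041] [ 0.00969458 -0.31872756 -0.10255355] [-0.385  0.262  1.626 -0.069  1.387 -0.464]
a 8.516374176063998 [ 0.6010974  -0.18229706  0.11113194]
M@S if torque about TCP -0.19489720620453013 -0.31818938591892754
```

Run:
```python
from h import *
f=grab_frame("wrist");cv2.imwrite("pics/w16.png",f[:,:,::-1])
g=grab_frame("scene"); cv2.imwrite("pics/s16.png",cv2.resize(g[200:260,280:340,::-1],None,fx=9,fy=9,interpolation=cv2.INTER_CUBIC))
```

```text
(no output)
```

View pics/w16.png

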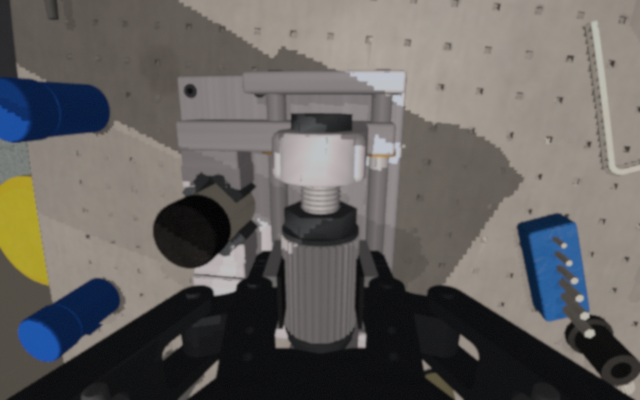

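View pics/s16.png

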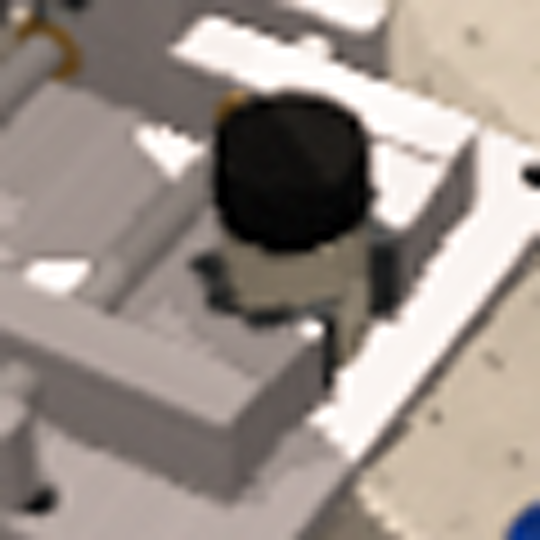

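>>> drive_tool(
  series=[
    [[-0.0007,0,0.0001],[-0.19,1.99,0]],
    [[-0.0013,-0.0001,0.0002],[-0.38,3.98,0]],
    [[-0.0013,-0.0001,0.0002],[-0.38,3.98,0]],
    [[-0.0013,-0.0001,0.0002],[-0.38,3.98,0]],
  ],
)

```text
time: 20.1
tool_pos: [0.5971, -0.1827, 0.0926]
tool_rot: [-0.074, 0.668, 0.736, -0.08]
contact_force: [-6.2, -0.4, 1.1]
gripper_width: 0.333
```

```bash
python3 st.py
```

```text
[ 0.59705996 -0.18266544  0.09258652] 0.33271589220774056 [-6.1659898  -0.43529263  1.1005661 ] [-0.00359559 -0.43767466 -0.12845696] [-0.372  0.301  1.584 -0.098  1.453 -0.448]
a 12.488023462027126 [ 0.60116764 -0.18229322  0.11113345]
M@S if torque about TCP -0.32236102576662895 -0.43531506732869685
```

>>> drive_tool(
  series=[
    [[-0.0007,0,0.0001],[-0.19,1.99,0]],
    [[-0.0013,-0.0001,0.0003],[-0.38,3.98,0]],
    [[-0.0013,-0.0001,0.0003],[-0.38,3.98,0]],
    [[-0.0013,-0.0001,0.0003],[-0.38,3.98,0]],
  ],
)

```text
time: 20.5
tool_pos: [0.5957, -0.1828, 0.0926]
tool_rot: [-0.097, 0.665, 0.733, -0.106]
contact_force: [-5.9, -2.0, -0.3]
gripper_width: 0.327
```

```bash
python3 st.py
```

```text
[ 0.59572296 -0.18275677  0.09257219] 0.3265640912088797 [-5.88672846 -1.96909096 -0.33576401] [-0.02442678 -0.48129109 -0.02628853] [-0.361  0.342  1.543 -0.125  1.518 -0.435]
a 16.472818765323847 [ 0.60110879 -0.18226346  0.11078618]
M@S if torque about TCP -0.37181994158548787 -0.4767341207456232
```

Run:
```python
from h import *
f=grab_frame("wrist");cv2.imwrite("pics/w17.png",f[:,:,::-1])
ims=[f[:,:,::-1]]+[cv2.imread(f"pics/w{k}.png") for k in(9,12,13,16)]
o=np.hstack([cv2.resize(i[80:360,270:370],None,fx=1.55,fy=1.55) for i in (ims[1],ims[2],ims[3],ims[4],ims[0])]);cv2.imwrite("pics/cmp.png",o)
```

```text
(no output)
```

View pics/cmp.png

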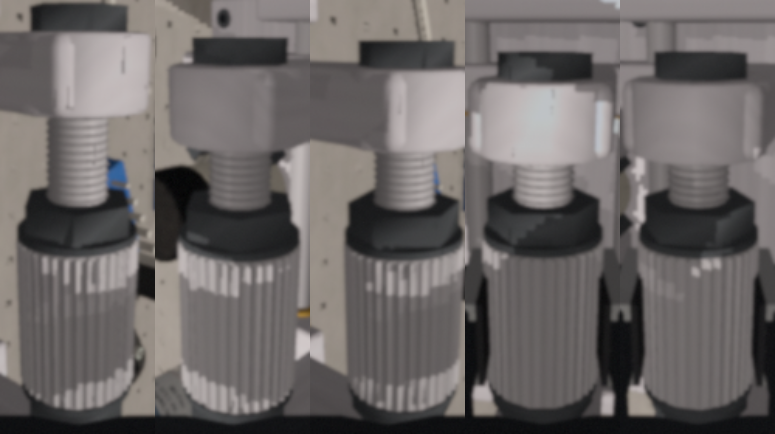

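View pics/w17.png

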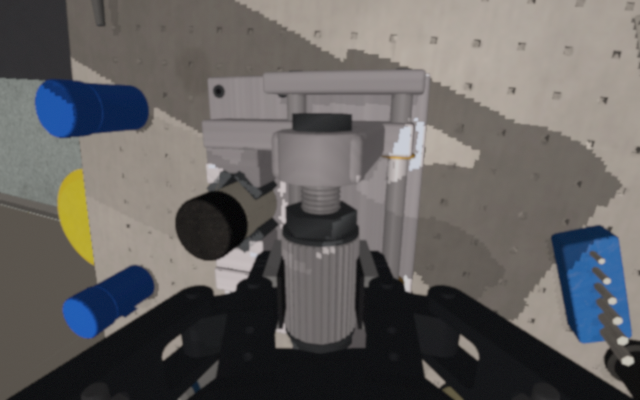

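The jaws look closed. From a≈8 to 16° the sleeve's hex turned relative to the pads, so the pads are slipping and the sleeve has probably stopped. I'll release, check, then regrip and press once more to confirm the stop.

>>> drive_tool(
  series=[
    [[0,0,0],[0,0,0]],
    [[0,0,0],[0,0,0]],
    [[0,0,0],[0,0,0]],
    [[0,0,0],[0,0,0]],
    [[0,0,0],[0,0,0]],
  ],
  fingers=-0.4,
)

```text
time: 21.05
tool_pos: [0.596, -0.1828, 0.0931]
tool_rot: [-0.097, 0.665, 0.733, -0.107]
contact_force: [-0.1, -0.0, -0.2]
gripper_width: 0.702
```

```bash
python3 st.py
python3 - <<'E'
from h import *
f=grab_frame("wrist");cv2.imwrite("pics/w18.png",f[:,:,::-1])
from plan import *
S=np.array([.6008,-.1825,.1104]);C=state()["tool_pos"];show(pose(S,17)[0],17,S,[(a,0) for a in np.arange(9,-47,-8)])
E
```

```text
[ 0.59601377 -0.18278016  0.09306049] 0.7018362433664245 [-0.11548998 -0.02974762 -0.16308442] [ 0.02059116 -0.11647706  0.0255948 ] [-0.36   0.342  1.541 -0.126  1.52  -0.434]
a 16.533267870079733 [ 0.60141863 -0.18226235  0.11126816]
M@S if torque about TCP -0.11667654700147598 -0.11791439932330769
9 0 [0.0026, 0.0002, -0.0006] [0.77, -7.96, -0.0]
1 0 [0.0052, 0.0005, -0.0008] [1.53, -15.93, -0.0]
-7 0 [0.0078, 0.0008, -0.0007] [2.3, -23.89, 0.0]
-15 0 [0.0104, 0.001, -0.0002] [3.07, -31.85, 0.0]
-23 0 [0.0129, 0.0012, 0.0007] [3.83, -39.82, 0.0]
-31 0 [0.0153, 0.0015, 0.0019] [4.6, -47.78, 0.0]
-39 0 [0.0174, 0.0017, 0.0034] [5.37, -55.74, 0.0]
```

View pics/w18.png

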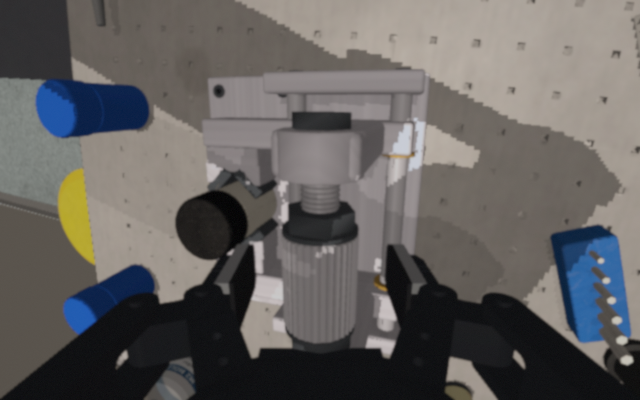

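>>> drive_tool(
  series=[
    [[0.0026,0.0002,-0.001],[0.77,-7.96,0]],
    [[0.0052,0.0005,-0.0015],[1.53,-15.93,0]],
    [[0.0078,0.0008,-0.0015],[2.3,-23.89,0]],
    [[0.0104,0.001,-0.001],[3.07,-31.85,0]],
    [[0.0104,0.001,-0.001],[3.07,-31.85,0]],
    [[0.0104,0.001,-0.001],[3.07,-31.85,0]],
  ],
)

```text
time: 21.7
tool_pos: [0.6058, -0.182, 0.092]
tool_rot: [0.089, 0.666, 0.734, 0.098]
contact_force: [0.1, 0.6, 0.1]
gripper_width: 0.702
```

>>> drive_tool(
  series=[
    [[0,0,0],[0,0,0]],
    [[0,0,0],[0,0,0]],
    [[0,0,0],[0,0,0]],
    [[0,0,0],[0,0,0]],
    [[0,0,0],[0,0,0]],
    [[0,0,0],[0,0,0]],
  ],
  fingers=1,
)

```text
time: 22.3
tool_pos: [0.6056, -0.1823, 0.0923]
tool_rot: [0.088, 0.666, 0.735, 0.097]
contact_force: [-9.1, -0.4, 6.0]
gripper_width: 0.331
```

```bash
python3 st.py
python3 - <<'E'
from h import *
f=grab_frame("wrist");cv2.imwrite("pics/w19.png",f[:,:,::-1])
from plan import *
S=np.array([.6008,-.1825,.1104]);show(pose(S,-15)[0],-15,S,[(a,0) for a in np.arange(-13,6,2)])
E
```

```text
[ 0.60564045 -0.18227223  0.09230167] 0.3308416187549754 [-9.06381297 -0.41102466  6.01864935] [-0.15820042  1.39700736  0.00562378] [-0.473  0.052  1.873  0.168  0.999 -0.647]
a -15.021274833009551 [ 0.60071765 -0.18275297  0.11064656]
M@S if torque about TCP 1.53879374040135 1.405738648752649
-13 0 [-0.0006, -0.0001, -0.0002] [-0.19, 1.99, -0.0]
-11 0 [-0.0013, -0.0001, -0.0003] [-0.38, 3.98, 0.0]
-9 0 [-0.0019, -0.0002, -0.0004] [-0.58, 5.97, 0.0]
-7 0 [-0.0026, -0.0002, -0.0005] [-0.77, 7.96, 0.0]
-5 0 [-0.0032, -0.0003, -0.0006] [-0.96, 9.95, -0.0]
-3 0 [-0.0039, -0.0004, -0.0006] [-1.15, 11.94, -0.0]
-1 0 [-0.0046, -0.0004, -0.0006] [-1.34, 13.94, -0.0]
1 0 [-0.0052, -0.0005, -0.0006] [-1.53, 15.93, 0.0]
3 0 [-0.0059, -0.0006, -0.0006] [-1.73, 17.92, 0.0]
5 0 [-0.0065, -0.0006, -0.0006] [-1.92, 19.91, 0.0]
```

>>> drive_tool(
  series=[
    [[-0.0006,-0.0001,-0.0002],[-0.19,1.99,0]],
    [[-0.0006,-0.0001,-0.0002],[-0.19,1.99,0]],
    [[-0.0006,-0.0001,-0.0002],[-0.19,1.99,0]],
  ],
)

```text
time: 22.65
tool_pos: [0.605, -0.1823, 0.0921]
tool_rot: [0.076, 0.667, 0.736, 0.084]
contact_force: [-9.9, -0.6, 7.1]
gripper_width: 0.331
```

```bash
python3 st.py
```

```text
[ 0.60500889 -0.18230382  0.09212411] 0.3310189095156979 [-9.9390503  -0.58326341  7.05029649] [-0.06533336  1.29566849 -0.01106424] [-0.464  0.068  1.853  0.141  1.031 -0.624]
a -13.010006382079007 [ 0.60073264 -0.18272498  0.11063185]
M@S if torque about TCP 1.4461361013351244 1.295965414141998
```

>>> drive_tool(
  series=[
    [[-0.0006,-0.0001,-0.0001],[-0.19,1.99,0]],
    [[-0.0013,-0.0001,-0.0002],[-0.38,3.98,0]],
    [[-0.0013,-0.0001,-0.0002],[-0.38,3.98,0]],
  ],
)

```text
time: 22.95
tool_pos: [0.6038, -0.1824, 0.0919]
tool_rot: [0.053, 0.669, 0.739, 0.058]
contact_force: [-10.9, -0.9, 6.6]
gripper_width: 0.329
```

```bash
python3 st.py
```

```text
[ 0.60380132 -0.1824283   0.09189135] 0.3287019738562825 [-10.89099133  -0.85628811   6.62166949] [-0.05872754  1.148576   -0.02061991] [-0.448  0.101  1.811  0.092  1.096 -0.583]
a -8.977852629818994 [ 0.60083667 -0.18272017  0.11065636]
M@S if torque about TCP 1.3290731801048015 1.1489169734799674
```

>>> drive_tool(
  series=[
    [[-0.0013,-0.0001,-0.0001],[-0.38,3.98,0]],
    [[-0.0026,-0.0003,-0.0001],[-0.77,7.95,0]],
    [[-0.0026,-0.0003,-0.0001],[-0.77,7.95,0]],
  ],
)

```text
time: 23.25
tool_pos: [0.6013, -0.1828, 0.0914]
tool_rot: [0.006, 0.672, 0.741, 0.006]
contact_force: [-10.9, -2.1, 4.4]
gripper_width: 0.329
```

```bash
python3 st.py
python3 - <<'E'
from h import *
f=grab_frame("wrist");cv2.imwrite("pics/w20.png",f[:,:,::-1])
ims=[cv2.imread(f"pics/w{k}.png") for k in(18,19,20)]
cv2.imwrite("pics/cmp2.png",np.hstack([cv2.resize(i[100:340,270:370],None,fx=2.4,fy=2.4,interpolation=cv2.INTER_CUBIC) for i in ims]))
E
```

```text
[ 0.60128455 -0.18278482  0.09137945] 0.3286927929666436 [-10.86391878  -2.09082388   4.41292998] [-0.1610007   0.74595238 -0.11701331] [-0.417  0.172  1.727  0.009  1.228 -0.518]
a -0.9631300979736654 [ 0.60096518 -0.18281457  0.11037674]
M@S if torque about TCP 0.9632366049227165 0.7579493963827226
```

View pics/cmp2.png

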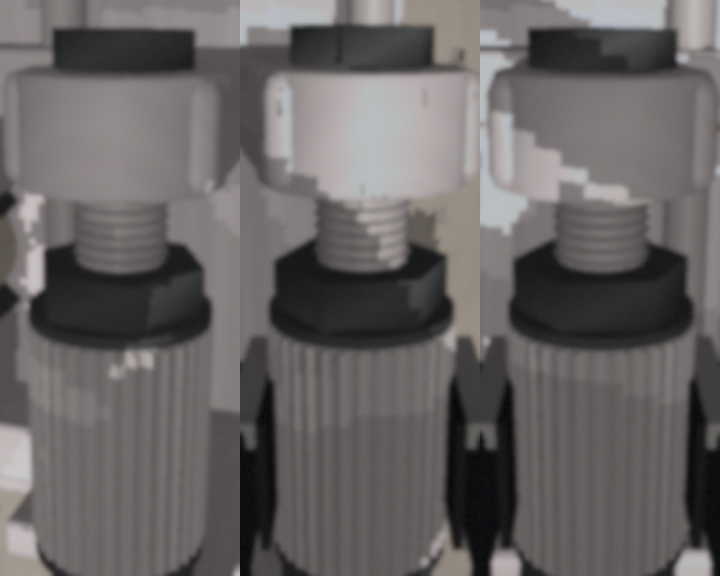

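Run:
```python
import cv2,numpy as np
out=[]
for k in(16,17,18,19,20):
    i=cv2.imread(f"pics/w{k}.png",0)[176:246,272:372]
    i=cv2.createCLAHE(4,(2,2)).apply(cv2.resize(i,None,fx=3.9,fy=3.9,interpolation=cv2.INTER_CUBIC));i=np.clip(i.astype(float)*1.3,0,255).astype(np.uint8)
    out.append(i)
out.append(out[0]*0)
cv2.imwrite("pics/cmp3.png",cv2.resize(np.vstack([np.hstack(out[:2]),np.hstack(out[2:4]),np.hstack(out[4:])]),(760,798*760//780//1))[:600*2])
im=cv2.imread("pics/cmp3.png");print(im.shape);cv2.imwrite("pics/cmp3.png",cv2.resize(im,(570,598)))
```

```text
(777, 760, 3)
```

View pics/cmp3.png

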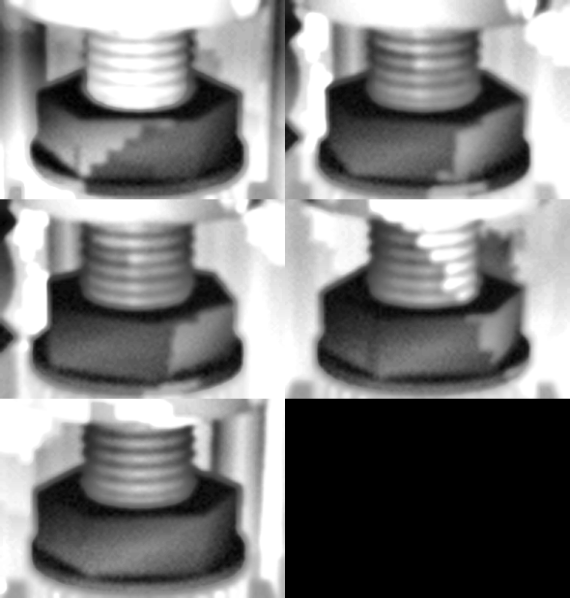

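>>> drive_tool(
  series=[
    [[-0.0013,-0.0001,0],[-0.38,3.98,0]],
    [[-0.0026,-0.0003,0.0001],[-0.77,7.95,0]],
    [[-0.0026,-0.0003,0.0001],[-0.77,7.95,0]],
    [[-0.0026,-0.0003,0.0001],[-0.77,7.95,0]],
  ],
)

```text
time: 23.7
tool_pos: [0.5986, -0.183, 0.0902]
tool_rot: [-0.04, 0.671, 0.739, -0.044]
contact_force: [-7.5, -2.4, -1.8]
gripper_width: 0.331
```

```bash
python3 st.py
python3 - <<'E'
from h import *
f=grab_frame("wrist");cv2.imwrite("pics/w21.png",f[:,:,::-1])
E
```

```text
[ 0.59857097 -0.18303214  0.09024201] 0.33082285319366805 [-7.48097551 -2.39343804 -1.78855851] [-0.20819128 -0.23349403 -0.07919914] [-0.39   0.247  1.645 -0.057  1.356 -0.472]
a 6.847297155428126 [ 0.60083607 -0.18281389  0.10910525]
M@S if torque about TCP -0.06332819150604527 -0.21246482185196627
```

>>> drive_tool(
  series=[
    [[-0.0013,-0.0001,0.0002],[-0.38,3.98,0]],
    [[-0.0026,-0.0003,0.0004],[-0.77,7.95,0]],
    [[-0.0026,-0.0003,0.0004],[-0.77,7.95,0]],
    [[-0.0026,-0.0003,0.0004],[-0.77,7.95,0]],
  ],
)

```text
time: 24.15
tool_pos: [0.5958, -0.1833, 0.0905]
tool_rot: [-0.087, 0.666, 0.734, -0.096]
contact_force: [-6.8, -1.7, -2.3]
gripper_width: 0.328
```

```bash
python3 st.py
cat > cmp.py <<'E'
from h import *
import sys
out=[]
for k in sys.argv[2:]:
    i=cv2.imread(f"pics/w{k}.png",0)[150:250,270:370]
    i=cv2.createCLAHE(4,(2,2)).apply(cv2.resize(i,None,fx=2.8,fy=2.8,interpolation=cv2.INTER_CUBIC))
    out.append(np.clip(i.astype(float)*1.3,0,255).astype(np.uint8))
if len(out)%2: out.append(out[0]*0)
h=len(out)//2
cv2.imwrite(sys.argv[1],np.vstack([np.hstack(out[:h]),np.hstack(out[h:])]) if h<3 and len(out)>2 else np.hstack(out))
E
python3 - <<'E'
from h import *
f=grab_frame("wrist");cv2.imwrite("pics/w22.png",f[:,:,::-1])
E
python3 cmp.py pics/cmp4.png 19 20 21 22
```

```text
[ 0.59575351 -0.18325722  0.0904582 ] 0.32838700206008187 [-6.82467457 -1.67554206 -2.33164247] [-0.16457328 -0.25633676  0.00707681] [-0.366  0.326  1.562 -0.115  1.488 -0.44 ]
a 14.838259019227584 [ 0.60061777 -0.18278981  0.10881904]
M@S if torque about TCP -0.11398315451992085 -0.23938298932952565
```

View pics/cmp4.png

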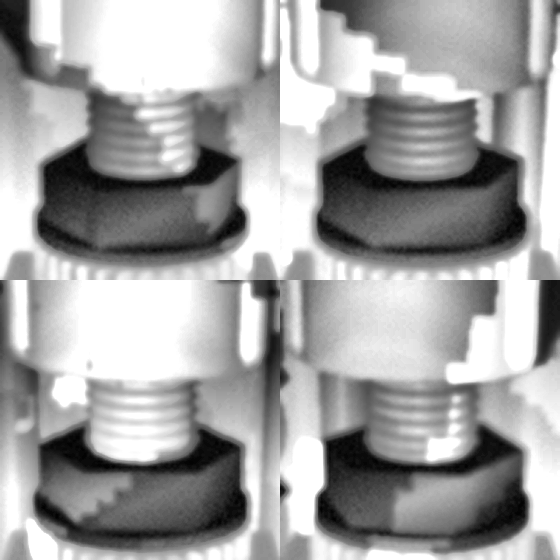

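>>> drive_tool(
  series=[
    [[-0.0007,0,0.0001],[-0.19,1.99,0]],
    [[-0.0013,-0.0001,0.0003],[-0.38,3.98,0]],
    [[-0.0013,-0.0001,0.0003],[-0.38,3.98,0]],
  ],
)

```text
time: 24.5
tool_pos: [0.5946, -0.1833, 0.0914]
tool_rot: [-0.111, 0.663, 0.73, -0.122]
contact_force: [-9.1, -1.9, 0.6]
gripper_width: 0.333
```

```bash
python3 st.py;python3 - <<'E'
from h import *
f=grab_frame("wrist");cv2.imwrite("pics/w23.png",f[:,:,::-1])
E
```

```text
[ 0.59459657 -0.18330933  0.0913669 ] 0.33263299452990824 [-9.13750404 -1.89722865  0.60032466] [-0.1050042  -0.03007738 -0.12435699] [-0.355  0.366  1.52  -0.142  1.555 -0.428]
a 18.8431504098655 [ 0.60073023 -0.18272154  0.10934002]
M@S if torque about TCP 0.1585986737479711 -0.01987470213126927
```

>>> drive_tool(
  series=[
    [[0,0,0],[0,0,0]],
    [[0,0,0],[0,0,0]],
    [[0,0,0],[0,0,0]],
    [[0,0,0],[0,0,0]],
    [[0,0,0],[0,0,0]],
  ],
  fingers=-0.4,
)

```text
time: 25.05
tool_pos: [0.5955, -0.183, 0.0924]
tool_rot: [-0.109, 0.663, 0.731, -0.119]
contact_force: [-0.2, 0.2, 0.4]
gripper_width: 0.699
```

```bash
python3 st.py;python3 - <<'E'
from h import *
f=grab_frame("wrist");cv2.imwrite("pics/w24.png",f[:,:,::-1])
E
python3 cmp.py pics/cmp5.png 17 22 23 24
```

```text
[ 0.5954681  -0.18302309  0.09238791] 0.6992568306553452 [-0.18574339  0.1633401   0.38640457] [-0.00129608 -0.13182342  0.01941447] [-0.355  0.363  1.521 -0.139  1.551 -0.429]
a 18.501640914230364 [ 0.60149457 -0.18244052  0.11039741]
M@S if torque about TCP -0.12600776319307355 -0.13109231142358874
```

View pics/cmp5.png

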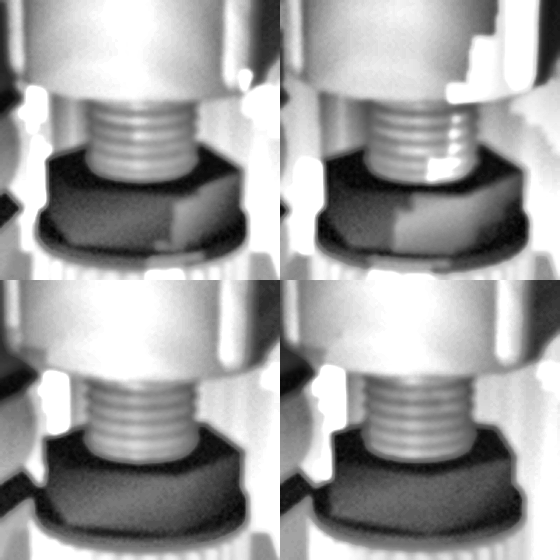

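>>> drive_tool(
  series=[
    [[0.009,0.001,0.028],[0,0,0]],
    [[0.022,0.002,0.065],[0,0,0]],
    [[0.033,0.003,0.1],[0,0,0]],
    [[0.02,0.003,0.12],[0.8,-8,0]],
    [[-0.02,0.003,0.135],[1.6,-16,0]],
    [[-0.06,0.003,0.145],[1.8,-18.5,0]],
    [[-0.06,0.003,0.145],[1.8,-18.5,0]],
    [[-0.06,0.003,0.145],[1.8,-18.5,0]],
  ],
)

```text
time: 25.9
tool_pos: [0.5344, -0.1801, 0.2381]
tool_rot: [0.001, 0.672, 0.74, 0.0]
contact_force: [-0.1, -0.0, -0.3]
gripper_width: 0.698
```

Run:
```python
from h import *
import pickle
m=camera_model("wrist");f=grab_frame("wrist");cv2.imwrite("pics/w25.png",f[:,:,::-1]);pickle.dump(m,open("m25.pkl","wb"))
s=state();print(s["tool_pos"],s["contact_force"])
cv2.imwrite("pics/c25.png",cv2.resize(f[60:260,220:480,::-1],None,fx=3,fy=3,interpolation=cv2.INTER_CUBIC))
g=grab_frame("scene"); cv2.imwrite("pics/s25.png",cv2.resize(g[140:290,220:400,::-1],None,fx=4,fy=4,interpolation=cv2.INTER_CUBIC))
```

```text
[ 0.53536945 -0.18021887  0.2377912 ] [ 0.77671909  0.40901572 -0.22722184]
```

View pics/c25.png

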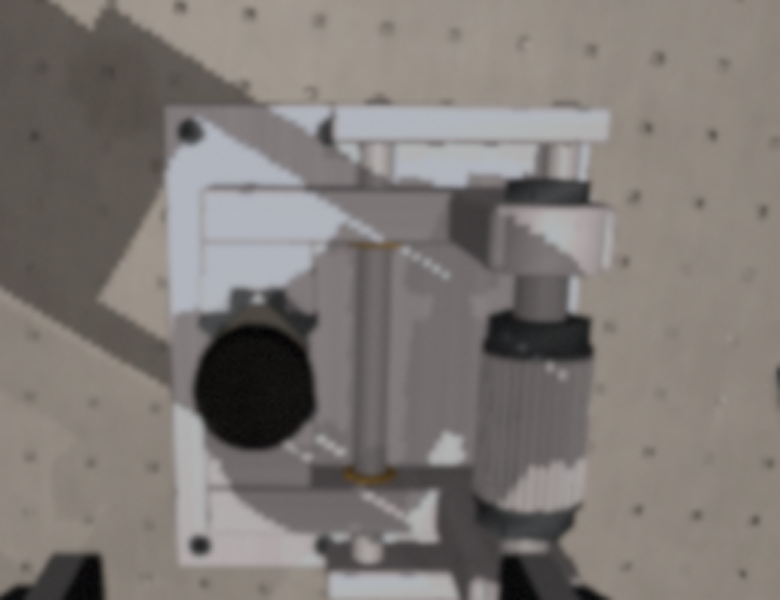

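View pics/s25.png

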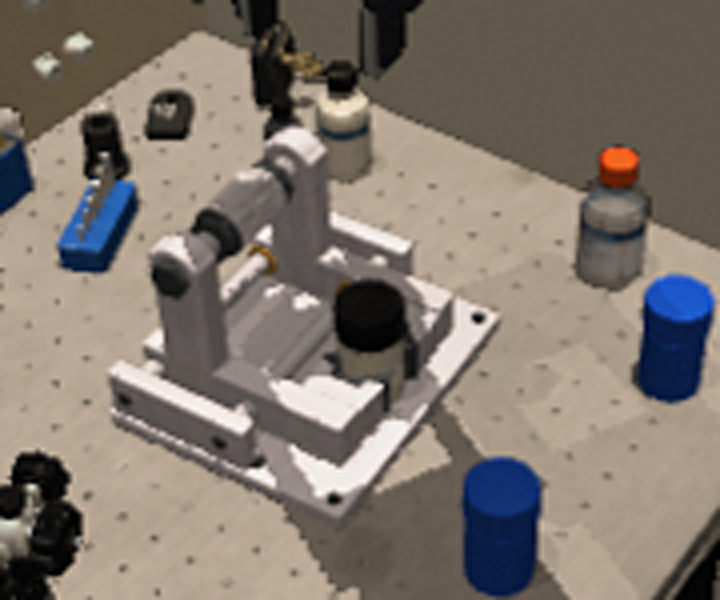

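Run:
```python
from h import *
import pickle
m=pickle.load(open("m25.pkl","rb"));m1=pickle.load(open("m1.pkl","rb"))
q=lambda a,b:(220+a/3,60+b/3); q1=lambda a,b:(350+a/2.8,100+b/2.8)
yv=np.array([-.0958,.9954]);xv=np.array([.9954,.0958])
def rep(n,mm,pts,z):
    P=ray(mm,pts,z)[:,:2];print(n,"x",(P@xv*1e3).round(1),"y",(P@yv*1e3).round(1))
rep("corner L now",m,[q(166,106)],.012);rep("corner L w1",m1,[q1(25,45)],.012)
rep("corner R now",m,[q(178,566)],.012);rep("corner R w1",m1,[q1(17,447)],.012)
rep("outer edge now",m,[q(207,187),q(300,187)],.042);rep("outer w1",m1,[q1(75,97),q1(200,97)],.042)
rep("inner arm line now",m,[q(207,242)],.042);rep("inner w1",m1,[q1(75,143)],.042)
rep("tips now",m,[q(205,325),q(312,327)],.042);rep("tips w1",m1,[q1(61,207),q1(166,215)],.042)
rep("cap",m,[q(255,386)],.079)
rep("nest",m,[[0,0]],0) if 0 else print("nest y", np.array([.5210,-.1895])@yv*1e3)
for cam in("wrist",):
  for n in("canister","jaw_left","jaw_right","medium_bottle"): print(n,[(np.round(d["location"],4).tolist(),d["confidence"]) for d in place_of(cam,n)])
```

```text
corner L now x [467.4] y [-151.4]
corner L w1 x [465.7] y [-150.5]
corner R now x [466.] y [-329.6]
corner R w1 x [465.9] y [-327.8]
outer edge now x [484.2 515.3] y [-178.3 -178.3]
outer w1 x [481.4 528.7] y [-168.8 -169. ]
inner arm line now x [483.7] y [-196.6]
inner w1 x [482.] y [-186.1]
tips now x [482.4 519.5] y [-225.1 -225.8]
tips w1 x [477.5 518.6] y [-210.9 -214.4]
cap x [501.1] y [-237.6]
nest y -238.5401
canister [([0.3899, -0.3005, 0.0023], 0.7)]
jaw_left [([0.4659, -0.3678, 0.0005], 0.57)]
jaw_right []
medium_bottle [([0.4652, -0.3679, 0.0011], 0.56), ([0.5577, -0.1848, 0.003], 0.28)]
```

Seen from above, the V tips sit about 10 mm from the middle plane, as expected when gripping, and the bottle is untouched. To prove the canister is really held, I'll grip the cap lightly and tug it upward by a millimetre or two.

>>> drive_tool(
  series=[
    [[-0.0139,-0.009,-0.03],[0,0,0]],
    [[-0.0139,-0.009,-0.07],[0,0,0]],
    [[-0.0139,-0.009,-0.11],[0,0,0]],
    [[-0.0139,-0.009,-0.145],[0,0,0]],
    [[-0.0139,-0.009,-0.168],[0,0,0]],
    [[-0.0139,-0.009,-0.179],[0,0,0]],
    [[-0.0139,-0.009,-0.179],[0,0,0]],
    [[-0.0139,-0.009,-0.179],[0,0,0]],
  ],
)

```text
time: 27.0
tool_pos: [0.5224, -0.1895, 0.0593]
tool_rot: [0.0, 0.672, 0.741, 0.0]
contact_force: [0.3, 0.9, -0.0]
gripper_width: 0.698
```

```bash
python3 st.py|head -2;python3 - <<'E'
from h import *
f=grab_frame("wrist");cv2.imwrite("pics/w26.png",f[:,:,::-1])
E
```

```text
[ 0.52237313 -0.18949029  0.05926452] 0.6977015796925246 [ 0.25152786  0.92094219 -0.02180277] [ 0.00524695  0.00293024 -0.02680801] [-0.482  0.06   1.91   0.     1.171 -0.579]
a -0.060644328861911206 [ 0.52235302 -0.18948495  0.07826451]
```

View pics/w26.png

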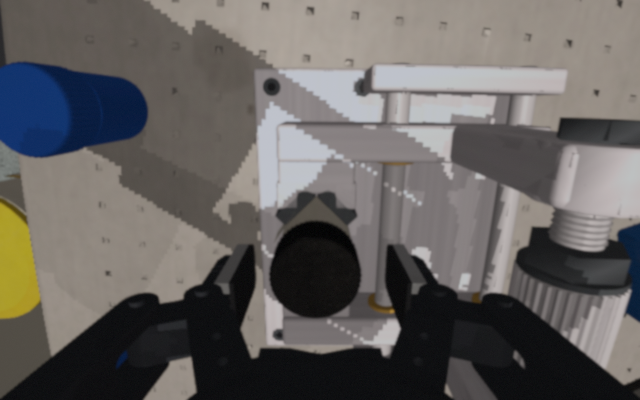

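>>> drive_tool(
  series=[
    [[-0.001,0,0],[0,0,0]],
    [[-0.001,0,0],[0,0,0]],
    [[-0.001,0,0],[0,0,0]],
    [[-0.001,0,0],[0,0,0]],
    [[-0.001,0,0],[0,0,0]],
    [[-0.001,0,0],[0,0,0]],
  ],
  fingers=1,
)

```text
time: 27.65
tool_pos: [0.5203, -0.1897, 0.0604]
tool_rot: [0.0, 0.672, 0.741, -0.001]
contact_force: [-6.0, 0.8, 6.7]
gripper_width: 0.44
```

>>> drive_tool(
  series=[
    [[0,0,0.001],[0,0,0]],
    [[0,0,0.001],[0,0,0]],
    [[0,0,0.001],[0,0,0]],
  ],
)

```text
time: 27.95
tool_pos: [0.5203, -0.1897, 0.0604]
tool_rot: [0.0, 0.672, 0.741, -0.0]
contact_force: [-5.5, -1.4, 6.3]
gripper_width: 0.438
```

>>> drive_tool(
  series=[
    [[0,0,0.001],[0,0,0]],
    [[0,0,0.001],[0,0,0]],
    [[0,0,0.001],[0,0,0]],
  ],
)

```text
time: 28.25
tool_pos: [0.5203, -0.1896, 0.0605]
tool_rot: [0.0, 0.672, 0.741, -0.0]
contact_force: [-3.6, -4.6, 2.9]
gripper_width: 0.439
```

>>> drive_tool(
  series=[
    [[0,0,0.001],[0,0,0]],
    [[0,0,0.002],[0,0,0]],
    [[0,0,0.002],[0,0,0]],
  ],
)

```text
time: 28.55
tool_pos: [0.5202, -0.1895, 0.0606]
tool_rot: [0.0, 0.672, 0.74, -0.0]
contact_force: [1.6, -6.6, -8.0]
gripper_width: 0.439
```

>>> drive_tool(
  series=[
    [[0,0,0.001],[0,0,0]],
    [[0,0,0.001],[0,0,0]],
    [[0,0,0.001],[0,0,0]],
  ],
)

```text
time: 28.85
tool_pos: [0.5201, -0.1894, 0.0607]
tool_rot: [0.0, 0.672, 0.74, 0.0]
contact_force: [4.2, -6.3, -13.4]
gripper_width: 0.438
```

A 13 N upward pull, against a weight of 0.8 to 1.7 N, moved nothing, so the canister is held firmly. Unloading, releasing and retreating.

>>> drive_tool(
  series=[
    [[0,0,-0.002],[0,0,0]],
    [[0,0,-0.003],[0,0,0]],
    [[0,0,-0.003],[0,0,0]],
  ],
)

```text
time: 29.15
tool_pos: [0.5203, -0.1895, 0.0605]
tool_rot: [-0.0, 0.672, 0.741, -0.0]
contact_force: [-3.6, -3.1, 2.7]
gripper_width: 0.437
```

>>> drive_tool(
  series=[
    [[0,0,0],[0,0,0]],
    [[0,0,0],[0,0,0]],
    [[0,0,0],[0,0,0]],
    [[0,0,0],[0,0,0]],
    [[0,0,0],[0,0,0]],
  ],
  fingers=-0.4,
)

```text
time: 29.65
tool_pos: [0.5204, -0.1889, 0.0603]
tool_rot: [-0.0, 0.672, 0.741, 0.0]
contact_force: [-0.5, -0.6, 0.5]
gripper_width: 0.7
```

>>> drive_tool(
  series=[
    [[0,0,0.015],[0,0,0]],
    [[0,0,0.045],[0,0,0]],
    [[0,0,0.09],[0,0,0]],
    [[0,0,0.135],[0,0,0]],
    [[-0.03,0,0.175],[0,0,0]],
    [[-0.06,0,0.19],[0,0,0]],
    [[-0.06,0,0.19],[0,0,0]],
    [[-0.06,0,0.19],[0,0,0]],
  ],
)

```text
time: 30.45
tool_pos: [0.4605, -0.1892, 0.2517]
tool_rot: [0.001, 0.672, 0.74, 0.001]
contact_force: [-0.1, -0.1, -0.5]
gripper_width: 0.7
```

Run:
```python
from h import *
s=state();print(s["time"],s["tool_pos"],s["contact_force"])
f=grab_frame("wrist");g=grab_frame("scene")
a=cv2.resize(f[60:280,240:460,::-1],(400,400));b=cv2.resize(g[140:290,230:380,::-1],(400,400));d=cv2.imwrite("pics/fin.png",np.hstack([a,b]))
```

```text
30.45 [ 0.46046039 -0.18919756  0.25168162] [-0.05663559 -0.05198742 -0.47667013]
```

View pics/fin.png

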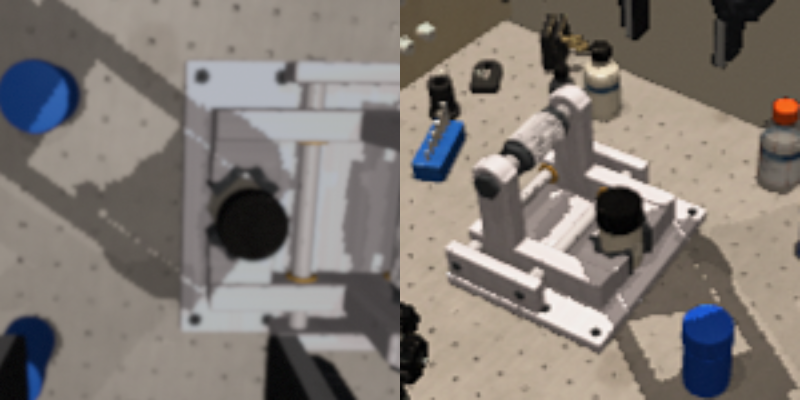

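The canister stands upright, clasped between the jaws. The bottle and the blue cans are still in place, and the arm is clear.

```bash
python3 -c "
from plant import *
print(job_done())"
```

```text
the job is handed in; nothing more can be done
None
```

The canister is held upright, cap up, in the clamp, and I handed the job in at about 30.5 s with the arm clear of everything. I stood it on the nest, then turned the sleeve in three grips, pressing on until the pads slipped at what I took to be the firm stop.

- **Grip:** I took hold of the cap and pulled up with about 13 N, against a weight of 0.8 to 1.7 N. Nothing moved, so the canister is firmly held.
- **Final pictures:** The jaws are closed on an upright canister, and the bottle and both blue look-alikes are still standing where they were. The last recorded contact force on the arm was about 0.5 N, near zero.
- **What disagreed:** After the second grip, the pictures suggested the sleeve had turned back about 14° by the time I regripped it. The third grip brought it back to roughly the same stop angle, and it stayed there on release. I could only estimate the sleeve angle from pictures, and the torque readings drifted too much to measure how tight it is.

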